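Tighten the speaker's lock ring with a pin spanner

TASK

The driver in the grey speaker cube has worked loose. Take the two-pronged pin spanner from its stand, feel both of its prongs well down into the two holes of the silver lock ring before turning it, and with the spanner gently turn the ring clockwise until it comes up to its stop. Then put the spanner back in its stand, upright and fully home, and leave the other things on the shelf where they are.

Things in the scene. Friction and masses are not known exactly. Their poses are not given: they have to be found in the camera images.
- speaker: Grey speaker cube, 140 x 140 mm, 125 mm high, fixed, at any yaw. Origin: centre of its underside; x, y along its sides. Its ring is on a springy gasket: pressed, it yields after 1.3 N, then 2.5 N per mm, to a hard end after 3 mm. So prongs pressed on solid face get at most 4 mm below point speaker_face; in the holes they go 8 to 12 mm below it. Spanner force above 30 N cracks it
- speaker_face (a point): Middle of the cube's round 112 mm top opening, 127 mm above the shelf, level with the lock ring's unpressed top face; axes as the cube's. The ring sits LOOSE in the opening: its true centre is anywhere up to 6 mm off this point along the cube's x and up to 6 mm along its y. This offset is not reported: feel (or look) for it. Ring keeps its place up to about 10 N of side force
- ring (a joint): Turn of the silver lock ring (92 mm across, dark rim, black centre), rad, growing clockwise from above; starts at 0.1 to 0.4, hard stop at 1.0 (0.94 counts as there). Two 10.5 mm round holes, right through its 10 mm, lie 26 mm either side of its centre. At value q their line stands 1.0 - q rad counter-clockwise of the cube's x (seen from above). 0.25 N m of friction holds it
- spanner_grip (a point): Pin spanner, about 140 g, 74 mm high, standing prongs down: orange grip slab 50 (x) x 16 (y) x 48 mm (z) on a steel bar 68 x 20 x 14 mm with two prongs below. This point: centre of the slab, 50 mm above the prong tips, 24 mm above the bar. x along the bar from prong a to b, y across the slab (pinch it along y), z up
- prong_a (a point): Tip of one of two like steel prongs, 8 mm diameter, slightly tapered in the last mm, 12 mm long below the bar; 26 mm to -x and 50 mm below the grip's centre; axes as the grip's
- prong_b (a point): Tip of the other prong, 26 mm to +x and 50 mm below the grip's centre; axes as the grip's
- stand: Black spanner stand, a fixed block 104 (x) x 46 (y) x 22 mm high with two 15 mm through holes 26 mm either side of its centre along x. Origin: centre of its underside, on the shelf. The spanner stands with its prongs in the holes and its bar on top, grip's centre 60 mm above the shelf; either way round will do
- mug: White ceramic mug, 80 mm across, 95 mm high, origin under its centre; leave alone
- orb: Clear glass orb of 72 mm on a small wooden foot, 79 mm high, origin under its centre; leave alone
- disc_case: Closed blue game-disc case lying flat, 136 x 170 x 14 mm, origin under its centre; leave alone
- remote: Black remote, 45 x 170 x 18 mm, origin under its centre; leave alone
- plant: Small potted succulent, 66 mm across, about 90 mm high, origin under its centre; leave alone
There are look-alikes about, which are no part of the job. Leave any pink or purple look-alike of the part that bears spanner_grip alone.

How it is judged:
By the outcome, as a careful person would: the job done as asked, in the order asked, and still so for the second after the job is handed in, with the robot touching nothing.
It also fails if it takes over 64 s, if anything falls off the work surface, if the arm or the gripper's body presses on something with over 40 N, if the wrist force passes 120 N, or if a joint passes its speed limit or range.

ROBOT

A 6-joint arm with a two-finger parallel gripper is mounted at the origin on the work surface. World frame = base frame: x ahead of the robot, y to its left, z up, the work surface at z = 0. Lengths are in m, angles in rad, forces in N, time in s.
With the tool pointing down it reaches from about 0.275 to 0.75 m from the base axis. Payload 10.2 kg.
Tool frame: the origin (TCP) lies on the centre line of the jaws, within the pads' length; the fingertips stand 14 mm ahead of it and the grasp point (between the pads) lies 5 mm behind it; x points along the fingers, y is the direction in which the jaws open and shut, and the axes are right-handed (so a half turn about x gives the same grasp; the last joint's range is limited). The gripper opens to 88 mm and grips with 3 to 60 N. Pads are 18 mm wide; open, the fingers measure 123 mm over their backs; the gripper's body (75 mm by 187 mm) begins 45 mm behind the grasp point.
Start: joints at [-1.494, 0.313, 1.498, -0, 1.331, -0.223], TCP at [0.155, -0.502, 0.253] pointing down, gripper open.
Joint ranges: [-2.94, 2.94], [-0.97, 2.17], [0.19, 2.56], [-1.23, 4.37], [0.02, 3.11], [-2.88, 2.88]. Speed limits (rad/s): [2.39, 2.39, 3.01, 3.14, 3.14, 3.14].

INTERFACE

Orientations are given as a unit quaternion [x, y, z, w].
In Python, from plant import r gives the robot as it stands. The module is installed in compiled form; this text tells all that it offers.
- The arm moves only by the tool move_arm, never from a script. Its argument "rows" is a list of rows, each an object of numbers: "hand": the finger opening in mm, from 0 to 88.1; "dx", "dy", "dz": the shift along the tool's x, y, z in mm; "rx", "ry", "rz": the turn, a rotation vector about the tool's x, y, z in degrees. In form: [{"hand": .., "dx": .., "dy": .., "dz": .., "rx": .., "ry": .., "rz": ..}, ...]. A call has 1 to 8 rows; each row is the pose to reach, as a shift and turn from the pose measured when the call began, along the tool's axes at that moment; what a row does not reach only later rows make up. A row lasts 1/10 s, in which the tool goes at most 50 mm and 8.59 degrees, less where a joint would pass 70% of its speed; a pose out of reach is approached as far as the arm can. A call with a gripper value outside its range is refused whole. The fingers move at their own pace and stop on an object; "grip_force" is the grip in N (left out, the last holds). Time passes only in rows, so rows that repeat a pose let the fingers close. It gives the time, the measured TCP pose, the force and the opening at its end, in the units of the state.
- r.get_state(): the state, without advancing time (a new reading comes with each control period).
- r.camera(name): name is "scene" or "top" or "wrist"; returns the picture (420x560x3 uint8, red, green, blue); there is no depth.
- r.get_calibration(name): a dict with "K" (3x3 intrinsics, pixels), "k1" (the pictures are not rectified: a ray, as slopes to the right and down, at radius r is drawn at 1 + k1 r^2 times it, then the intrinsics apply), "xyz" and "orientation" of the camera in the world; the wrist camera has in their place "T_tool_cam" (4x4, takes a point from camera to tool coordinates, whose origin is the TCP and whose axes are the tool frame's). Camera axes: x right, y up, looking along -z (the intrinsics and any distortion apply to the point x, -y, -z); pixel columns grow to the right and rows downward; lengths in m; the calibration is good to about 2 mm. A picture is of the moment at which its call begins: read the wrist's pose just before it. get_calibration takes no time and is no camera call.
- r.close_job(): hands the job in, once; it reports no verdict.
The state is a dict: "time": time; "joint_pos": joint angles; "joint_velocities": joint speeds; "tau": joint torques, N m; "tool_pos": TCP position; "tool_rot": TCP orientation; "force": force on the tool from outside, world axes, zero at the start; "moment": the same for the moment, N m; "opening": finger opening in m.
Only numpy, scipy, OpenCV 4.12 (cv2) and the standard library are available. Lean on these libraries where they do the work, as an engineer would, in place of code of your own. Each camera call takes 0.05 s, during which the arm holds its last target.

## Working session

There is one attempt and no reset: what is moved stays moved. The work goes in short steps, Python scripts to look and compute and a tool call to move; the robot and the scene stay as the last step left them, time stands still between calls to the robot, and variables do not carry over. Pictures are saved under pics/ and viewed, and the job is handed in when it is done.

Besides the shell and the picture viewer there is one more tool, called after "Call:" in YAML: its name, and indented under it one key for each argument. move_arm: Moves the arm, as the interface text tells. Its arguments: {"type":"object","properties":{"rows":{"type":"array","items":{"type":"object","properties":{"hand":{"type":"number"},"dx":{"type":"number"},"dy":{"type":"number"},"dz":{"type":"number"},"rx":{"type":"number"},"ry":{"type":"number"},"rz":{"type":"number"}}}},"grip_force":{"type":"number"}},"required":["rows"]}

```bash
mkdir -p pics; cat > h.py <<'E'
import numpy as np, cv2
from plant import r
from scipy.spatial.transform import Rotation as R
def snap(name,fn):
    s=r.get_state(); im=r.camera(name); cv2.imwrite('pics/'+fn+'.png',im[:,:,::-1]); return s,im
def campose(name,s=None):
    c=r.get_calibration(name)
    if name=='wrist':
        T=np.array(c['T_tool_cam']); Rt=R.from_quat(s['tool_rot']).as_matrix()
        return c, np.array(s['tool_pos'])+Rt@T[:3,3], Rt@T[:3,:3]
    return c,np.array(c['xyz']),R.from_quat(c['orientation']).as_matrix()
def ray(name,px,s=None):
    c,o,M=campose(name,s); K=np.array(c['K'])
    d=np.array([(px[0]-K[0,2])/K[0,0],(px[1]-K[1,2])/K[1,1]]); u=d.copy()
    for _ in range(30): u=d/(1+c['k1']*(u@u))
    v=M@np.array([u[0],-u[1],-1]); return o,v/np.linalg.norm(v)
def onplane(name,px,z,s=None):
    o,v=ray(name,px,s); return o+v*(z-o[2])/v[2]
def proj(name,p,s=None):
    c,o,M=campose(name,s); K=np.array(c['K']); q=M.T@(np.array(p)-o)
    u=np.array([q[0],-q[1]])/-q[2]; u=u*(1+c['k1']*(u@u)); return K[:2,:2]@u+K[:2,2]
def tri(a,b):
    (o1,v1),(o2,v2)=a,b
    A=np.stack([v1,-v2],1); t=np.linalg.lstsq(A,o2-o1,rcond=None)[0]
    p,q=o1+t[0]*v1,o2+t[1]*v2; return (p+q)/2,np.linalg.norm(p-q)
E
python3 - <<'E'
from h import *
for n in ['scene','top','wrist']:
    s,im=snap(n,n+'0')
    print(n,[np.round(x,3) for x in campose(n,s)[1:]],r.get_calibration(n)['k1'])
print(r.get_state())
E
```

```text
scene [array([ 0.936, -0.533,  1.058]), array([[ 0.856, -0.421,  0.301],
       [ 0.517,  0.693, -0.501],
       [ 0.002,  0.585,  0.811]])] -0.01659776195912125
top [array([0.407, 0.04 , 1.26 ]), array([[ 0.01 ,  0.991, -0.134],
       [-1.   ,  0.01 , -0.   ],
       [ 0.001,  0.134,  0.991]])] -0.0023100442407501475
wrist [array([ 0.219, -0.482,  0.384]), array([[ 0.295,  0.921,  0.254],
       [-0.955,  0.285,  0.077],
       [-0.001, -0.265,  0.964]])] -0.016397633778461717
{'time': 0.15, 'joint_pos': array([-1.49438133e+00,  3.13289413e-01,  1.49821213e+00, -1.07311963e-05,
        1.33098509e+00, -2.23414223e-01]), 'joint_velocities': array([-3.38189549e-05, -1.64046296e-04, -2.88573180e-03, -5.29559024e-04,
       -2.11332385e-03,  2.53305867e-04]), 'tau': array([ 1.25449609e-03, -4.02301812e+01, -2.52316260e+01,  6.94847829e-02,
        3.44139151e-02, -8.66119012e-05]), 'tool_pos': array([ 0.1550292 , -0.50142657,  0.25232792]), 'tool_rot': array([ 0.69919508,  0.10592539, -0.69915601,  0.10529441]), 'force': array([-0.83125631, -0.27752126,  0.1344693 ]), 'moment': array([ 0.01646342,  0.07115822, -0.03187659]), 'opening': 0.08834535914783867}
```

View pics/scene0.png

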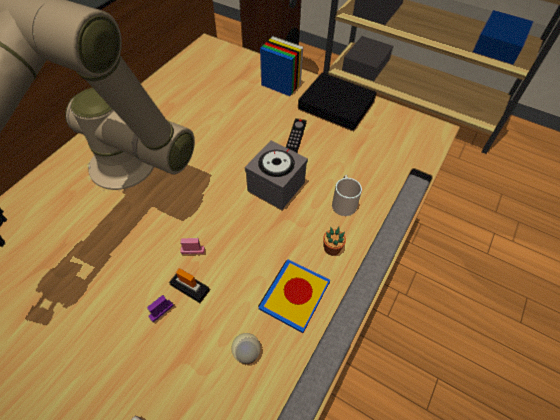

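View pics/top0.png

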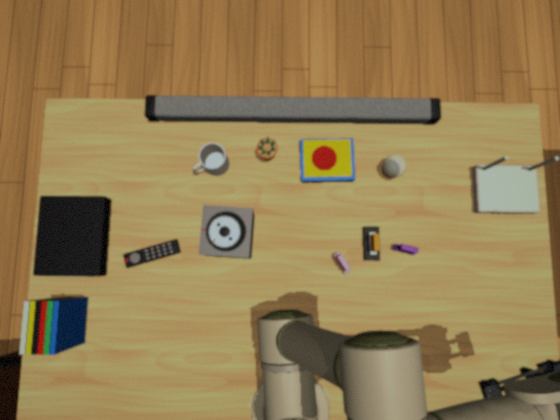

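View pics/wrist0.png

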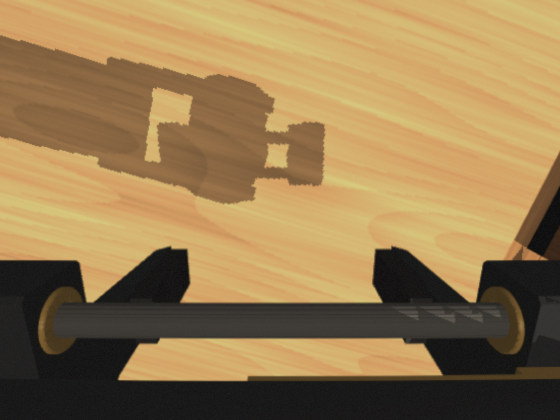

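The orange-gripped spanner in the black stand is at scene (186,282) / top (372,243). The look-alikes are pink at scene (191,246) / top (341,262) and purple at scene (160,308) / top (405,249). I'll confirm which is which in a crop and measure from both views.

```bash
python3 - <<'E'
from h import *
t=cv2.imread('pics/top0.png'); s=cv2.imread('pics/scene0.png')
a=cv2.resize(t[215:285,320:430],(660,420),interpolation=cv2.INTER_CUBIC)
b=cv2.resize(s[230:330,140:220],(0,0),fx=4,fy=4,interpolation=cv2.INTER_CUBIC)[:400]
cv2.imwrite('pics/c1.png',a); cv2.imwrite('pics/c2.png',b)
c=cv2.resize(t[195:270,190:265],(600,600),interpolation=cv2.INTER_CUBIC);cv2.imwrite('pics/c3.png',c)
res={}
for n,im in (('top',t),('scene',s)):
    h=cv2.cvtColor(im,cv2.COLOR_BGR2HSV)
    m=cv2.inRange(h,(5,190,120),(16,255,255))
    k,l,st,ce=cv2.connectedComponentsWithStats(m)
    for i in range(1,k):
        if st[i,4]>15: print(n,st[i],ce[i])
E
```

```text
top [312 146  24  24 102] [323.56862745 157.38235294]
top [ 45 302   2  17  17] [ 45.41176471 310.        ]
scene [335 241  10   8  16] [339.75   245.8125]
scene [176 268  18  14 101] [184.61386139 274.41584158]
scene [305 287   8  16  17] [309.94117647 294.94117647]
```

View pics/c1.png

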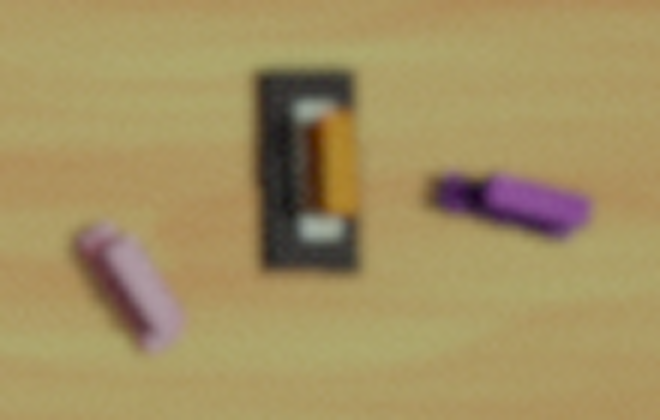

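View pics/c2.png

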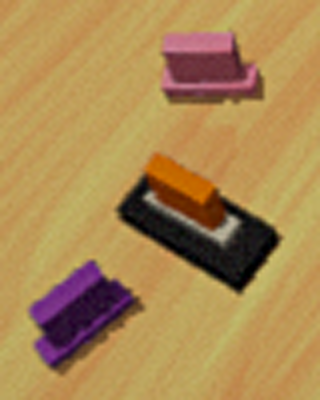

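View pics/c3.png

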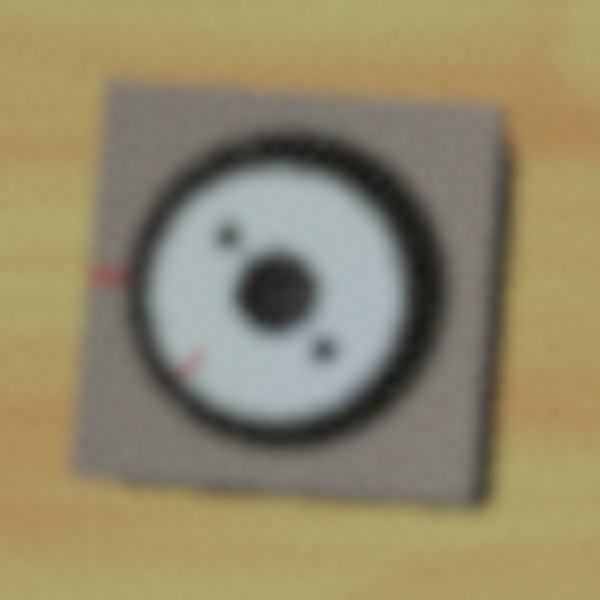

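The crops confirm it: only the piece at top (372,243) has an orange slab on a steel bar in the black stand. The pink and purple ones lie loose. The ring holes are near top (219,225) and (230,239), with the black centre at (224.5,231). The red ring mark sits about 44° counter-clockwise of the cube's mark. Next I'll get rough positions and choose the wrist-camera pose.

```bash
python3 - <<'E'
from h import *
s=r.get_state()
# grip slab top centre: top crop (339,162)/6+(320,215); scene crop (182,178)/4+(140,230)
pt=(320+340/6,215+162/6); ps=(140+182/4,230+179/4)
print('grip top tri',tri(ray('top',pt),ray('scene',ps)))
# stand corners top face z=.022 
print('stand c', onplane('top',(320+307/6,215+168/6),.022))
for q in [(258,70),(355,70),(262,270),(360,268)]: print(onplane('top',(320+q[0]/6,215+q[1]/6),.022).round(3))
f=lambda q:(190+q[0]/8,195+q[1]/8)
for q in [(230,237),(322,350),(276,291),(110,82),(507,105),(480,503),(72,472)]: print('spk',q,onplane('top',f(q),.127).round(4))
Rt=R.from_quat(s['tool_rot']).as_matrix(); print(Rt.round(3)); print(np.array(r.get_calibration('wrist')['T_tool_cam']).round(3),r.get_calibration('wrist')['K'])
tp=np.array(s['tool_pos'])
for d in (0,.1,.2): print(d,proj('wrist',tp+Rt@[d,0,0],s))
E
```

```text
grip top tri (array([ 0.48692733, -0.24376237,  0.07832701]), np.float64(0.006584458083190627))
stand c [ 0.48510939 -0.24301801  0.022     ]
[ 0.535 -0.219  0.022]
[ 0.535 -0.268  0.022]
[ 0.434 -0.219  0.022]
[ 0.435 -0.269  0.022]
spk (230, 237) [0.5255 0.2049 0.127 ]
spk (322, 350) [0.4864 0.1719 0.127 ]
spk (276, 291) [0.5068 0.1884 0.127 ]
spk (110, 82) [0.5797 0.2486 0.127 ]
spk (507, 105) [0.5729 0.1092 0.127 ]
spk (480, 503) [0.4342 0.1161 0.127 ]
spk (72, 472) [0.4434 0.2571 0.127 ]
[[-0.     0.295 -0.955]
 [ 0.001 -0.955 -0.295]
 [-1.    -0.001 -0.   ]]
[[ 0.     0.265 -0.964 -0.132]
 [ 1.     0.     0.     0.001]
 [ 0.    -0.964 -0.265 -0.067]
 [ 0.     0.     0.     1.   ]] [[333.56668282   0.         280.84374943]
 [  0.         333.56668282 209.93538839]
 [  0.           0.           1.        ]]
0 [279.11173895 278.60443754]
0.1 [279.86876574 214.509344  ]
0.2 [280.19397549 187.00383848]
```

Call:
move_arm:
  rows:
    - {"hand": 60,"dy": -40,"dz": -100,"rx": 6}
    - {"hand": 60,"dy": -75,"dz": -200,"rx": 12}
    - {"hand": 60,"dy": -112,"dz": -300,"rx": 17}
    - {"hand": 60,"dy": -148,"dz": -393,"rx": 17.2}
    - {"hand": 60,"dy": -148,"dz": -393,"rx": 17.2}
    - {"hand": 60,"dy": -148,"dz": -393,"rx": 17.2}
    - {"hand": 60,"dy": -148,"dz": -393,"rx": 17.2}
    - {"hand": 60,"dy": -148,"dz": -393,"rx": 17.2}

```text
schema error: expected keys hand, dx, dy, dz, rx, ry, rz
```

Call:
move_arm:
  rows:
    - {"hand": 60}
    - {"hand": 60}

```text
schema error: expected keys hand, dx, dy, dz, rx, ry, rz
```

```bash
python3 - <<'E'
from h import *
s,im=snap('wrist','w1'); print(s['time'],s['tool_pos'],R.from_quat(s['tool_rot']).as_matrix().round(3))
np.save('w1.npy',np.r_[s['tool_pos'],s['tool_rot']])
E
```

```text
0.15 [ 0.1550292  -0.50142657  0.25232792] [[-0.     0.295 -0.955]
 [ 0.001 -0.955 -0.295]
 [-1.    -0.001 -0.   ]]
```

View pics/w1.png

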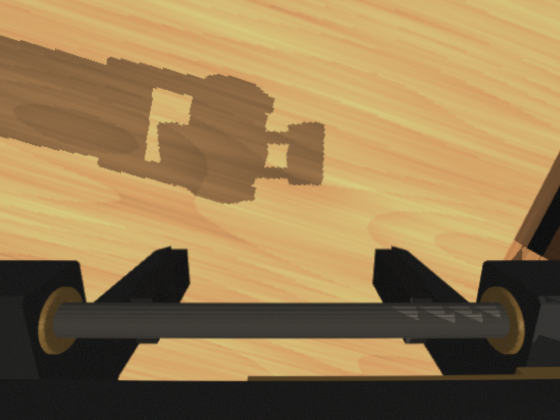

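The call was refused because each row needs all seven keys. The arm hasn't moved and the picture hasn't changed.

Call:
move_arm:
  rows:
    - {"hand": 60,"dx": 0,"dy": -40,"dz": -100,"rx": 6,"ry": 0,"rz": 0}
    - {"hand": 60,"dx": 0,"dy": -75,"dz": -200,"rx": 12,"ry": 0,"rz": 0}
    - {"hand": 60,"dx": 0,"dy": -148,"dz": -393,"rx": 17.2,"ry": 0,"rz": 0}
    - {"hand": 60,"dx": 0,"dy": -148,"dz": -393,"rx": 17.2,"ry": 0,"rz": 0}
    - {"hand": 60,"dx": 0,"dy": -148,"dz": -393,"rx": 17.2,"ry": 0,"rz": 0}
    - {"hand": 60,"dx": 0,"dy": -148,"dz": -393,"rx": 17.2,"ry": 0,"rz": 0}
    - {"hand": 60,"dx": 0,"dy": -148,"dz": -393,"rx": 17.2,"ry": 0,"rz": 0}
    - {"hand": 60,"dx": 0,"dy": -148,"dz": -393,"rx": 17.2,"ry": 0,"rz": 0}

```text
time: 1.0
tool_pos: [0.4723, -0.2546, 0.2526]
tool_rot: [-0.707, -0.0, 0.707, 0.0]
force: [0.2, -0.4, 0.4]
opening: 0.0598
```

```bash
cat > sv.py <<'E'
import sys
from h import *
fn=sys.argv[1]
s,im=snap('wrist',fn); print(s['time'],s['tool_pos'].round(4),s['force'].round(2),s['opening']); print(R.from_quat(s['tool_rot']).as_matrix().round(3))
np.savez(fn+'.npz',p=s['tool_pos'],q=s['tool_rot'])
E
python3 sv.py w2
```

```text
1.0 [ 0.4723 -0.2546  0.2526] [ 0.2  -0.44  0.42] 0.059818372821357865
[[-0.    -0.    -1.   ]
 [ 0.001 -1.     0.   ]
 [-1.    -0.001  0.   ]]
```

View pics/w2.png

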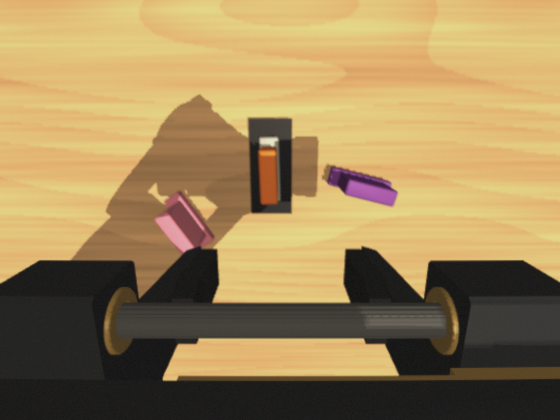

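```bash
cat > spn.py <<'E'
import sys
from h import *
def load(fn):
    d=np.load(fn+'.npz'); return {'tool_pos':d['p'],'tool_rot':d['q']}, cv2.imread('pics/'+fn+'.png')
def slab(fn):
    s,im=load(fn); h=cv2.cvtColor(im,cv2.COLOR_BGR2HSV); im2=im[:260]
    m=cv2.inRange(h[:260],(4,190,90),(14,255,255)); k,l,st,ce=cv2.connectedComponentsWithStats(m)
    i=1+np.argmax(st[1:,4]); ys,xs=np.where(l==i); rr=cv2.minAreaRect(np.stack([xs,ys],1).astype(np.float32))
    return s,im,rr,st[i]
if __name__=='__main__':
    s,im,rr,st=slab(sys.argv[1]); print(rr,st)
    print('centre at z=.084',onplane('wrist',rr[0],.084,s).round(4))
    x,y=map(int,rr[0]); c=im[y-60:y+60,x-60:x+60]; cv2.imwrite('pics/'+sys.argv[1]+'c.png',cv2.resize(c,(600,600),interpolation=cv2.INTER_CUBIC)); print('crop origin',x-60,y-60)
E
python3 spn.py w2
```

```text
((267.5, 175.5), (55.0, 17.0), 90.0) [259 148  18  56 863]
centre at z=.084 [ 0.4895 -0.2433  0.084 ]
crop origin 207 115
```

View pics/w2c.png

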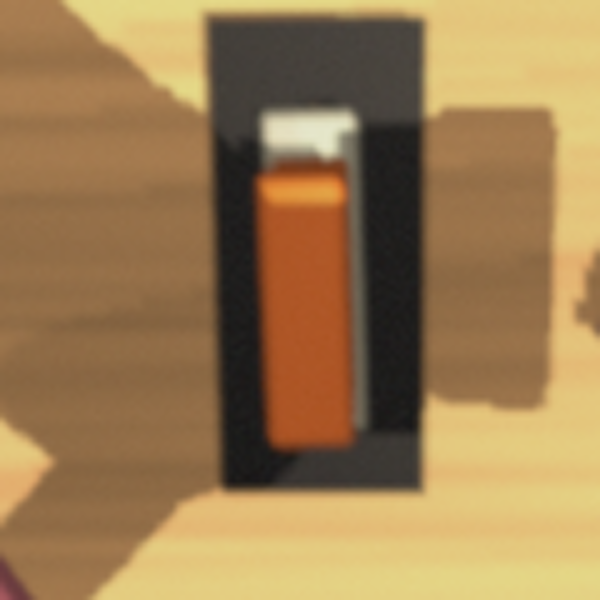

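Call:
move_arm:
  rows:
    - {"hand": 40,"dx": 20,"dy": -10,"dz": -15,"rx": 0,"ry": 0,"rz": 0}
    - {"hand": 40,"dx": 50,"dy": -10,"dz": -15,"rx": 0,"ry": 0,"rz": 0}
    - {"hand": 40,"dx": 50,"dy": -10,"dz": -15,"rx": 0,"ry": 0,"rz": 0}
    - {"hand": 40,"dx": 50,"dy": -10,"dz": -15,"rx": 0,"ry": 0,"rz": 0}

```text
time: 1.45
tool_pos: [0.4914, -0.2402, 0.203]
tool_rot: [0.708, 0.002, -0.707, 0.0]
force: [-0.3, 0.4, 0.9]
opening: 0.0398
```

```bash
python3 sv.py w3; python3 spn.py w3
```

```text
1.45 [ 0.4914 -0.2402  0.203 ] [-0.34  0.36  0.87] 0.039765896978111975
[[ 0.002  0.004 -1.   ]
 [ 0.003 -1.    -0.004]
 [-1.    -0.003 -0.002]]
((285.1275634765625, 208.515869140625), (67.24342346191406, 18.596923828125), 88.9583740234375) [ 276  175   20   68 1236]
centre at z=.084 [ 0.4912 -0.2442  0.084 ]
crop origin 225 148
```

View pics/w3.png

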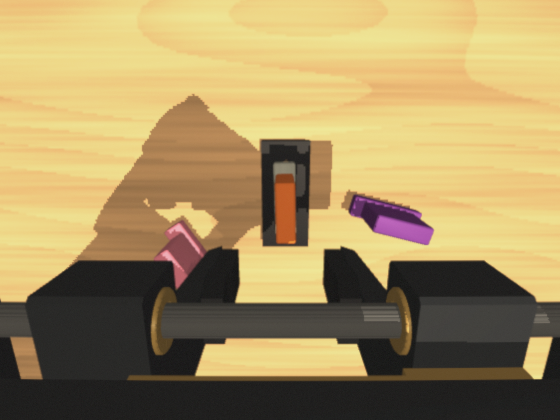

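View pics/w3c.png

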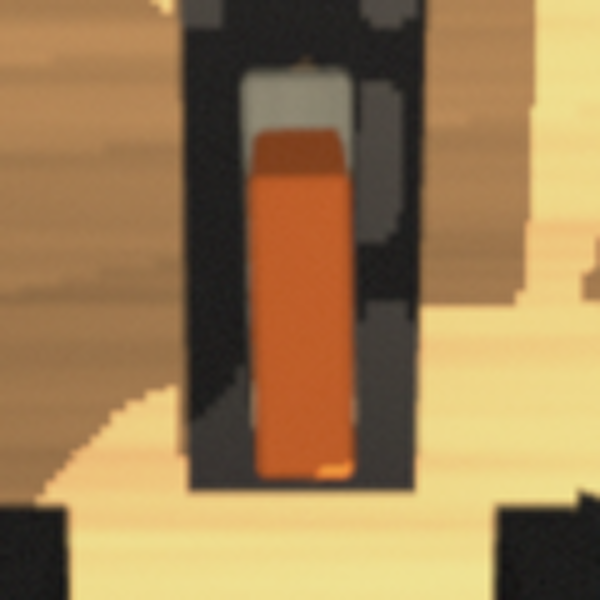

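```bash
python3 - <<'E'
from h import *
from spn import load
s2,_=load('w2'); s3,_=load('w3')
A=[(260,205),(345,205),(270,447),(352,447)];B=[(250,177),(350,177),(258,477),(354,477)]
P=[]
for a,b in zip(A,B):
    pa=(207+a[0]/5,115+a[1]/5); pb=(225+b[0]/5,148+b[1]/5)
    p,e=tri(ray('wrist',pa,s2),ray('wrist',pb,s3)); print('tri',p.round(4),round(e,4), onplane('wrist',pb,.084,s3).round(4)); P.append(onplane('wrist',pb,.084,s3))
P=np.array(P); print('centre',P.mean(0), 'yaw',np.degrees(np.arctan2(*(P[0]+P[1]-P[2]-P[3])[[1,0]])))
C=np.array([onplane('wrist',q,.022,s3) for q in [(262,140),(309,140),(264,246),(308,246)]]); print('stand',C.round(4),C.mean(0), np.degrees(np.arctan2(*(C[0]+C[1]-C[2]-C[3])[[1,0]])))
C=np.array([onplane('wrist',(207+x/5,115+y/5),.022,s2) for x,y in [(207,15),(422,15),(222,490),(425,490)]]); print('stand',C.round(4),C.mean(0),np.degrees(np.arctan2(*(C[0]+C[1]-C[2]-C[3])[[1,0]])))
E
```

```text
tri [ 0.5041 -0.2347  0.0508] 0.0023 [ 0.511  -0.2363  0.084 ]
tri [ 0.5047 -0.2517  0.0544] 0.0026 [ 0.511  -0.2516  0.084 ]
tri [ 0.4634 -0.2374  0.0875] 0.0005 [ 0.4622 -0.2375  0.084 ]
tri [ 0.4635 -0.2525  0.0876] 0.0006 [ 0.4623 -0.2529  0.084 ]
centre [ 0.48661249 -0.24458533  0.084     ] yaw 1.544064423380244
stand [[ 0.5397 -0.2231  0.022 ]
 [ 0.5399 -0.2663  0.022 ]
 [ 0.4355 -0.224   0.022 ]
 [ 0.4357 -0.2681  0.022 ]] [ 0.48769504 -0.24537302  0.022     ] 0.7115450832989656
stand [[ 0.54   -0.2213  0.022 ]
 [ 0.54   -0.2664  0.022 ]
 [ 0.4364 -0.222   0.022 ]
 [ 0.4364 -0.2679  0.022 ]] [ 0.4882192 -0.2444242  0.022    ] 0.6012377699567478
```

Taking the bright strip in w2 as part of the lit top face, the slab measures 49 × 15.5 mm, its top is at about 0.085 m, and its centre is at (0.4866, -0.2446). The stand centre is (0.488, -0.245), which matches. Now I'll align and descend.

Call:
move_arm:
  rows:
    - {"hand": 40,"dx": 20,"dy": 4.8,"dz": 4.5,"rx": -0.8,"ry": 0,"rz": 0}
    - {"hand": 40,"dx": 60,"dy": 4.8,"dz": 4.5,"rx": -0.8,"ry": 0,"rz": 0}
    - {"hand": 40,"dx": 100,"dy": 4.8,"dz": 4.5,"rx": -0.8,"ry": 0,"rz": 0}
    - {"hand": 40,"dx": 125,"dy": 4.8,"dz": 4.5,"rx": -0.8,"ry": 0,"rz": 0}
    - {"hand": 40,"dx": 140,"dy": 4.8,"dz": 4.5,"rx": -0.8,"ry": 0,"rz": 0}
    - {"hand": 40,"dx": 145,"dy": 4.8,"dz": 4.5,"rx": -0.8,"ry": 0,"rz": 0}
    - {"hand": 40,"dx": 145,"dy": 4.8,"dz": 4.5,"rx": -0.8,"ry": 0,"rz": 0}
    - {"hand": 40,"dx": 145,"dy": 4.8,"dz": 4.5,"rx": -0.8,"ry": 0,"rz": 0}

```text
time: 2.3
tool_pos: [0.4881, -0.2459, 0.0602]
tool_rot: [0.709, 0.006, -0.705, 0.006]
force: [0.5, 0.3, 0.3]
opening: 0.0397
```

```bash
python3 sv.py w4
```

```text
2.3 [ 0.4881 -0.2459  0.0602] [0.53 0.32 0.32] 0.03968821704856534
[[ 0.005  0.017 -1.   ]
 [ 0.    -1.    -0.017]
 [-1.     0.    -0.005]]
```

View pics/w4.png

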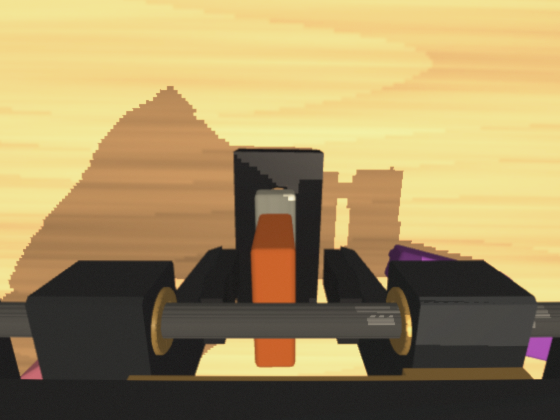

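Call:
move_arm:
  grip_force: 45
  rows:
    - {"hand": 40,"dx": 3,"dy": 0,"dz": 0,"rx": 0,"ry": -0.3,"rz": 0}
    - {"hand": 10,"dx": 3,"dy": 0,"dz": 0,"rx": 0,"ry": -0.3,"rz": 0}
    - {"hand": 10,"dx": 3,"dy": 0,"dz": 0,"rx": 0,"ry": -0.3,"rz": 0}
    - {"hand": 10,"dx": 3,"dy": 0,"dz": 0,"rx": 0,"ry": -0.3,"rz": 0}
    - {"hand": 10,"dx": 3,"dy": 0,"dz": 0,"rx": 0,"ry": -0.3,"rz": 0}
    - {"hand": 10,"dx": 3,"dy": 0,"dz": 0,"rx": 0,"ry": -0.3,"rz": 0}

```text
time: 2.95
tool_pos: [0.4881, -0.2457, 0.0572]
tool_rot: [-0.707, -0.006, 0.707, -0.006]
force: [-0.7, 1.1, 1.3]
opening: 0.0156
```

```bash
python3 sv.py w5
```

```text
2.95 [ 0.4881 -0.2457  0.0572] [-0.68  1.14  1.34] 0.015609685483681295
[[-0.     0.018 -1.   ]
 [ 0.    -1.    -0.018]
 [-1.    -0.     0.   ]]
```

View pics/w5.png

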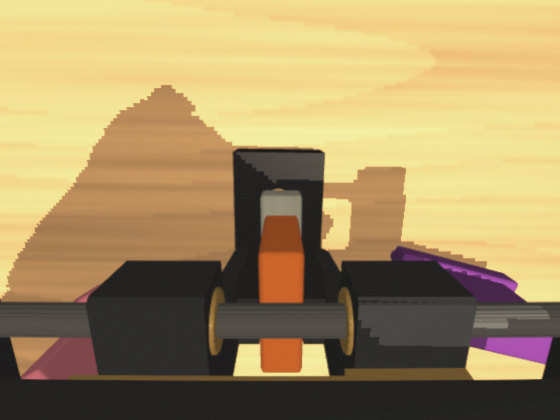

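Grasped: the opening is 15.6 mm and the slab is centred. Now I'll lift gently.

Call:
move_arm:
  rows:
    - {"hand": 10,"dx": -5,"dy": 0,"dz": 0,"rx": 0,"ry": 0,"rz": 0}
    - {"hand": 10,"dx": -15,"dy": 0,"dz": 0,"rx": 0,"ry": 0,"rz": 0}
    - {"hand": 10,"dx": -35,"dy": 0,"dz": 0,"rx": 0,"ry": 0,"rz": 0}
    - {"hand": 10,"dx": -75,"dy": 0,"dz": 0,"rx": 0,"ry": 0,"rz": 0}
    - {"hand": 10,"dx": -125,"dy": 0,"dz": 0,"rx": 0,"ry": 0,"rz": 0}
    - {"hand": 10,"dx": -175,"dy": 0,"dz": 0,"rx": 0,"ry": 0,"rz": 0}
    - {"hand": 10,"dx": -225,"dy": 0,"dz": 0,"rx": 0,"ry": 0,"rz": 0}
    - {"hand": 10,"dx": -225,"dy": 0,"dz": 0,"rx": 0,"ry": 0,"rz": 0}

```text
time: 3.8
tool_pos: [0.4895, -0.2467, 0.2898]
tool_rot: [0.711, 0.003, -0.704, 0.009]
force: [0.5, -0.5, -1.4]
opening: 0.0153
```

```bash
python3 sv.py w6; python3 -c "
from h import *
print(r.get_state()['joint_pos'])"
```

```text
3.8 [ 0.4895 -0.2467  0.2898] [ 0.45 -0.5  -1.36] 0.015289360447723978
[[ 0.01   0.018 -1.   ]
 [-0.008 -1.    -0.018]
 [-1.     0.008 -0.01 ]]
[-6.80653132e-01  3.37706710e-01  1.37766169e+00 -1.66068767e-04
  1.41970151e+00  8.72511172e-01]
```

View pics/w6.png

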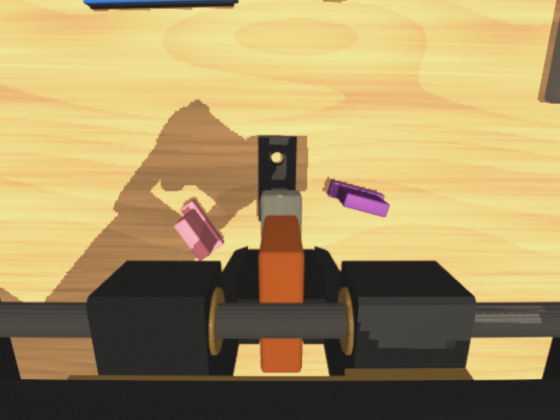

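The spanner is lifted, and one stand hole shows at (277,157). Next I'll view the ring, with the spanner already turned to the hole line's yaw (about 40°).

Call:
move_arm:
  rows:
    - {"hand": 10,"dx": 0,"dy": -50,"dz": 10,"rx": -6,"ry": 0,"rz": 0}
    - {"hand": 10,"dx": 0,"dy": -100,"dz": 20,"rx": -12,"ry": 0,"rz": 0}
    - {"hand": 10,"dx": 0,"dy": -150,"dz": 30,"rx": -18,"ry": 0,"rz": 0}
    - {"hand": 10,"dx": 0,"dy": -200,"dz": 34,"rx": -24,"ry": 0,"rz": 0}
    - {"hand": 10,"dx": 0,"dy": -250,"dz": 34,"rx": -30,"ry": 0,"rz": 0}
    - {"hand": 10,"dx": 0,"dy": -300,"dz": 34,"rx": -36,"ry": 0,"rz": 0}
    - {"hand": 10,"dx": 0,"dy": -350,"dz": 34,"rx": -39,"ry": 0,"rz": 0}
    - {"hand": 10,"dx": 0,"dy": -388,"dz": 34,"rx": -39,"ry": 0,"rz": 0}

```text
time: 4.65
tool_pos: [0.4466, 0.1436, 0.2826]
tool_rot: [0.664, 0.241, -0.664, 0.244]
force: [1.0, 0.1, -1.0]
opening: 0.0158
```

Call:
move_arm:
  rows:
    - {"hand": 10,"dx": 0,"dy": 0,"dz": 0,"rx": 0,"ry": 0,"rz": 0}

```text
time: 4.75
tool_pos: [0.4454, 0.1471, 0.2812]
tool_rot: [-0.663, -0.243, 0.664, -0.246]
force: [0.1, -0.3, -2.0]
opening: 0.0156
```

```bash
python3 sv.py w7
```

```text
4.75 [0.4454 0.1471 0.2812] [ 0.06 -0.32 -2.01] 0.015576523699076823
[[-0.     0.649 -0.761]
 [-0.004 -0.761 -0.649]
 [-1.     0.003  0.002]]
```

View pics/w7.png

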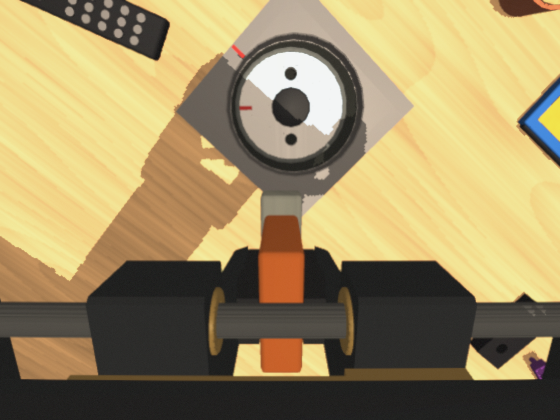

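Call:
move_arm:
  rows:
    - {"hand": 10,"dx": 30,"dy": 5,"dz": -20,"rx": 0,"ry": 0,"rz": 0}
    - {"hand": 10,"dx": 50,"dy": 5,"dz": -20,"rx": 0,"ry": 0,"rz": 0}
    - {"hand": 10,"dx": 50,"dy": 5,"dz": -20,"rx": 0,"ry": 0,"rz": 0}
    - {"hand": 10,"dx": 50,"dy": 5,"dz": -20,"rx": 0,"ry": 0,"rz": 0}

```text
time: 5.2
tool_pos: [0.4639, 0.1535, 0.2311]
tool_rot: [-0.663, -0.242, 0.665, -0.245]
force: [-0.4, 0.7, -0.7]
opening: 0.0157
```

```bash
python3 sv.py w8; python3 - <<'E'
import cv2
for n,(x,y) in {'w7':(230,30),'w8':(200,10)}.items():
    im=cv2.imread(f'pics/{n}.png'); c=im[y:y+150,x:x+150] if n=='w7' else im[0:200,190:390]
    cv2.imwrite(f'pics/{n}c.png',cv2.resize(c,(600,600),interpolation=cv2.INTER_CUBIC))
E
```

```text
5.2 [0.4639 0.1535 0.2311] [-0.39  0.66 -0.66] 0.015680540230269973
[[-0.002  0.647 -0.763]
 [-0.005 -0.763 -0.647]
 [-1.     0.003  0.004]]
```

View pics/w7c.png

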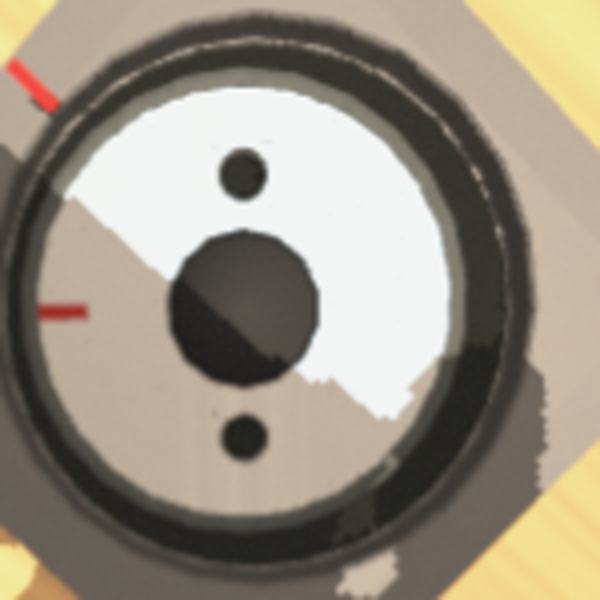

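View pics/w8.png

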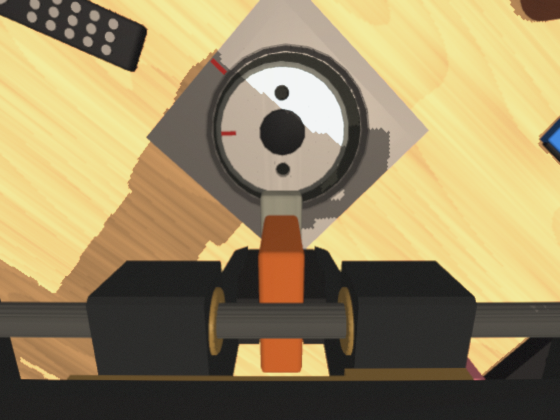

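View pics/w8c.png

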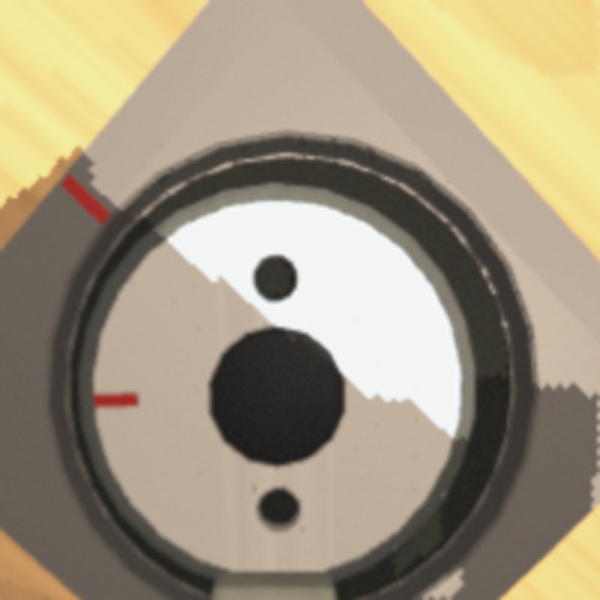

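```bash
cat > hole.py <<'E'
from h import *
from spn import load
def totool(p,s): return R.from_quat(s['tool_rot']).as_matrix().T@(p-s['tool_pos'])*1e3
E
python3 - <<'E'
from hole import *
s7,_=load('w7'); s8,im=load('w8')
f7=lambda q:(230+q[0]/4,30+q[1]/4); f8=lambda q:(190+q[0]/3,q[1]/3)
P=[]
for a,b in [((243,174),(275,278)),((245,437),(278,507)),((244,308),(277,396))]:
    p,e=tri(ray('wrist',f7(a),s7),ray('wrist',f8(b),s8))
    q7=onplane('wrist',f7(a),.127,s7);q8=onplane('wrist',f8(b),.127,s8)
    print('tri',p.round(4),round(e,4),'z.127:',q7.round(4),q8.round(4),'tool8',totool(q8,s8).round(1)); P.append((q7+q8)/2)
d=P[0]-P[1]; print('dist',np.linalg.norm(d),'yaw',np.degrees(np.arctan2(d[1],d[0])),'mid',(P[0]+P[1])/2)
y8=R.from_quat(s8['tool_rot']).as_matrix()[:,2]; print('tool bar yaw',np.degrees(np.arctan2(-y8[1],-y8[0])))
# red mark on the ring & cube edges for cube yaw (w8): edges meeting
def intool(px,x):
    c=r.get_calibration('wrist');T=np.array(c['T_tool_cam']);s={'tool_pos':np.zeros(3),'tool_rot':[0,0,0,1]}
    o,v=ray('wrist',px,s); return ((o+v*(x-o[0])/v[0])*1e3).round(1)
print('slab far edge',intool((259.5,249),-.0268),intool((303,249),-.0268),'near',intool((261,372),-.0268),intool((302,372),-.0268))
print('bar far',intool((262,193),.0212),intool((302,193),.0212))
cv2.imwrite('pics/w8s.png',cv2.resize(im[180:380,230:330],(400,800),interpolation=cv2.INTER_CUBIC)[:600])
E
```

```text
tri [0.528  0.2063 0.1273] 0.0002 z.127: [0.5281 0.2062 0.127 ] [0.528  0.2064 0.127 ] tool8 [103.8   0.9 -83.5]
tri [0.489  0.172  0.1233] 0.0005 z.127: [0.4892 0.1721 0.127 ] [0.4894 0.1726 0.127 ] tool8 [104.    1.6 -32.2]
tri [0.5087 0.1893 0.1266] 0.0002 z.127: [0.5087 0.1892 0.127 ] [0.5087 0.1894 0.127 ] tool8 [103.9   1.3 -57.8]
dist 0.051501917753105315 yaw 41.234189484935065 mid [0.50866422 0.18932206 0.127     ]
tool bar yaw 40.3108382971565
slab far edge [-26.8  -6.8 -24.4] [-26.8   7.8 -24.4] near [-26.8  -7.1  25.5] [-26.8   8.4  25.5]
bar far [ 21.2  -8.5 -33.1] [ 21.2  10.3 -33.1]
```

View pics/w8s.png

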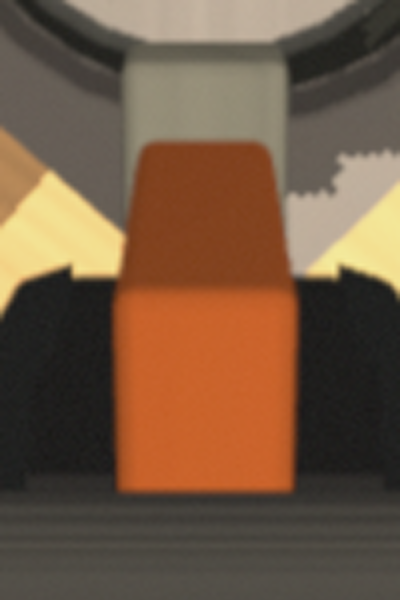

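All the points agree: holes 51.5 mm apart (52 expected), hole triangulation heights 0.127 and 0.123, and a hole-line yaw of 41.2° against the bar's 40.3°. I'll move over the ring and stop about 10 mm above the face.

Call:
move_arm:
  rows:
    - {"hand": 10,"dx": 0,"dy": 0.5,"dz": -30,"rx": -0.9,"ry": 0,"rz": 0}
    - {"hand": 10,"dx": 10,"dy": 0.5,"dz": -58.5,"rx": -0.9,"ry": 0,"rz": 0}
    - {"hand": 10,"dx": 30,"dy": 0.5,"dz": -58.5,"rx": -0.9,"ry": 0,"rz": 0}
    - {"hand": 10,"dx": 46,"dy": 0.5,"dz": -58.5,"rx": -0.9,"ry": 0,"rz": 0}
    - {"hand": 10,"dx": 46,"dy": 0.5,"dz": -58.5,"rx": -0.9,"ry": 0,"rz": 0}
    - {"hand": 10,"dx": 46,"dy": 0.5,"dz": -58.5,"rx": -0.9,"ry": 0,"rz": 0}
    - {"hand": 10,"dx": 46,"dy": 0.5,"dz": -58.5,"rx": -0.9,"ry": 0,"rz": 0}
    - {"hand": 10,"dx": 46,"dy": 0.5,"dz": -58.5,"rx": -0.9,"ry": 0,"rz": 0}

```text
time: 6.05
tool_pos: [0.5095, 0.1909, 0.1868]
tool_rot: [0.662, 0.247, -0.662, 0.25]
force: [-0.6, 0.7, -1.5]
opening: 0.0159
```

```bash
cat > st.py <<'E'
from hole import *
s=r.get_state(); s8,_=load('w8')
Rm=R.from_quat(s['tool_rot']).as_matrix(); z=Rm[:,2]
print('t',round(s['time'],2),'pos',s['tool_pos'].round(4),'F',s['force'].round(2),'M',s['moment'].round(2),'yaw',np.degrees(np.arctan2(-z[1],-z[0])).round(2),'tilt x',Rm[:,0].round(4))
tip=s['tool_pos']+Rm@np.array([.0472,0,.0]); print('tip mid',tip.round(4),'below face mm',((.127-tip[2])*1e3).round(2))
A=np.array([.52805,.2063]);B=np.array([.4893,.17235]);c=(A+B)/2
sc=(s['tool_pos']+Rm@np.array([.0472,.0007,.0007]))[:2]
print('err spanner-ring (tool y,z mm)',((sc-c)@Rm[:2,1:]*1e3).round(2),'radius fields')
E
python3 st.py; python3 sv.py w9
```

```text
t 6.05 pos [0.5095 0.1909 0.1868] F [-0.61  0.69 -1.48] M [-0.01 -0.03  0.03] yaw 41.21 tilt x [ 0.002  -0.0041 -1.    ]
tip mid [0.5096 0.1907 0.1396] below face mm -12.56
err spanner-ring (tool y,z mm) [ 0.29 -0.85] radius fields
6.05 [0.5095 0.1909 0.1868] [-0.61  0.69 -1.48] 0.01586701679923567
[[ 0.002  0.659 -0.752]
 [-0.004 -0.752 -0.659]
 [-1.     0.004  0.001]]
```

View pics/w9.png

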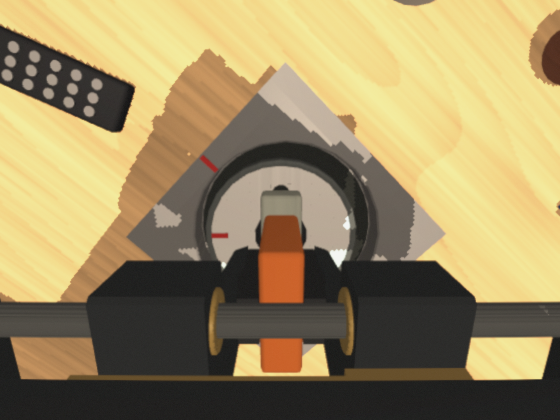

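Call:
move_arm:
  rows:
    - {"hand": 10,"dx": 3,"dy": -0.3,"dz": 0.8,"rx": 0,"ry": 0,"rz": 0}
    - {"hand": 10,"dx": 6,"dy": -0.3,"dz": 0.8,"rx": 0,"ry": 0,"rz": 0}
    - {"hand": 10,"dx": 10,"dy": -0.3,"dz": 0.8,"rx": 0,"ry": 0,"rz": 0}
    - {"hand": 10,"dx": 13,"dy": -0.3,"dz": 0.8,"rx": 0,"ry": 0,"rz": 0}
    - {"hand": 10,"dx": 15,"dy": -0.3,"dz": 0.8,"rx": 0,"ry": 0,"rz": 0}
    - {"hand": 10,"dx": 15,"dy": -0.3,"dz": 0.8,"rx": 0,"ry": 0,"rz": 0}
    - {"hand": 10,"dx": 15,"dy": -0.3,"dz": 0.8,"rx": 0,"ry": 0,"rz": 0}

```text
time: 6.8
tool_pos: [0.5086, 0.1905, 0.1715]
tool_rot: [0.662, 0.247, -0.662, 0.25]
force: [0.0, 0.0, -1.0]
opening: 0.0156
```

```bash
python3 st.py
```

```text
t 6.8 pos [0.5086 0.1905 0.1715] F [ 0.04  0.03 -1.05] M [ 0.03 -0.02 -0.  ] yaw 41.21 tilt x [ 0.0016 -0.0042 -1.    ]
tip mid [0.5087 0.1903 0.1243] below face mm 2.67
err spanner-ring (tool y,z mm) [-0.    0.04] radius fields
```

No contact force at 2.7 mm below the face, so the prongs look to be entering. I'll continue slowly.

Call:
move_arm:
  rows:
    - {"hand": 10,"dx": 1,"dy": 0,"dz": 0,"rx": 0,"ry": 0,"rz": 0}
    - {"hand": 10,"dx": 2,"dy": 0,"dz": 0,"rx": 0,"ry": 0,"rz": 0}
    - {"hand": 10,"dx": 2.5,"dy": 0,"dz": 0,"rx": 0,"ry": 0,"rz": 0}
    - {"hand": 10,"dx": 2.5,"dy": 0,"dz": 0,"rx": 0,"ry": 0,"rz": 0}

```text
time: 7.2
tool_pos: [0.5086, 0.1905, 0.1689]
tool_rot: [-0.662, -0.247, 0.662, -0.25]
force: [-0.4, 1.4, -1.7]
opening: 0.0159
```

```bash
python3 st.py
```

```text
t 7.2 pos [0.5086 0.1905 0.1689] F [-0.35  1.39 -1.68] M [0.   0.02 0.04] yaw 41.21 tilt x [ 0.0014 -0.0043 -1.    ]
tip mid [0.5086 0.1903 0.1217] below face mm 5.27
err spanner-ring (tool y,z mm) [-0.06  0.07] radius fields
```

Call:
move_arm:
  rows:
    - {"hand": 10,"dx": 1.5,"dy": 0,"dz": 0,"rx": 0,"ry": 0,"rz": 0}
    - {"hand": 10,"dx": 3,"dy": 0,"dz": 0,"rx": 0,"ry": 0,"rz": 0}
    - {"hand": 10,"dx": 4.5,"dy": 0,"dz": 0,"rx": 0,"ry": 0,"rz": 0}
    - {"hand": 10,"dx": 4.7,"dy": 0,"dz": 0,"rx": 0,"ry": 0,"rz": 0}
    - {"hand": 10,"dx": 4.7,"dy": 0,"dz": 0,"rx": 0,"ry": 0,"rz": 0}

```text
time: 7.7
tool_pos: [0.5086, 0.1905, 0.1642]
tool_rot: [-0.662, -0.247, 0.662, -0.25]
force: [0.1, 0.6, -0.9]
opening: 0.0156
```

```bash
python3 st.py; python3 sv.py w10; python3 -c "
import cv2
im=cv2.imread('pics/w10.png');cv2.imwrite('pics/w10c.png',cv2.resize(im[130:300,190:390],(800,600)))"
```

```text
t 7.7 pos [0.5086 0.1905 0.1642] F [ 0.06  0.6  -0.93] M [-0.02 -0.   -0.02] yaw 41.21 tilt x [ 0.0013 -0.0043 -1.    ]
tip mid [0.5086 0.1903 0.117 ] below face mm 10.02
err spanner-ring (tool y,z mm) [-0.03  0.09] radius fields
7.7 [0.5086 0.1905 0.1642] [ 0.06  0.6  -0.93] 0.015610905278362818
[[ 0.001  0.659 -0.752]
 [-0.004 -0.752 -0.659]
 [-1.     0.004  0.002]]
```

View pics/w10c.png

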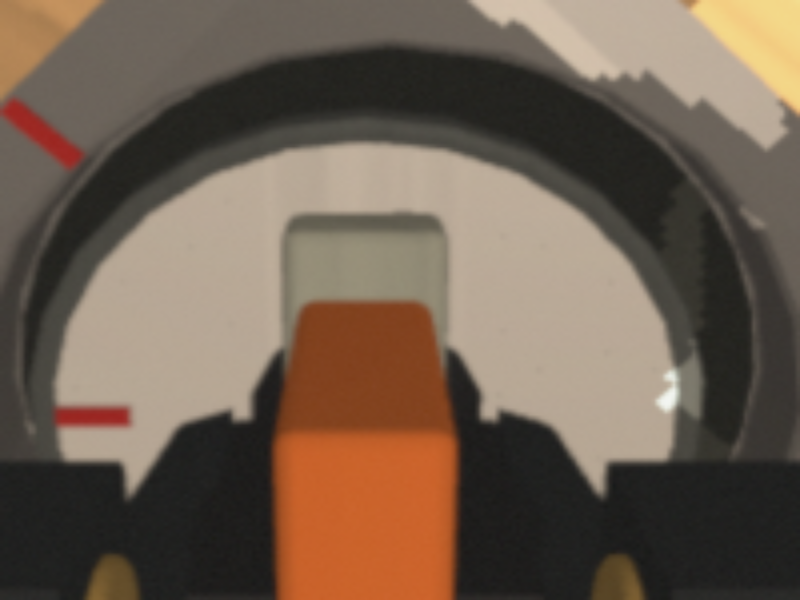

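The prongs are 10 mm down with no axial load, and the bar lies just above the ring. I'll turn clockwise gently. About 44° is expected, plus up to 3° of play.

Call:
move_arm:
  rows:
    - {"hand": 10,"dx": 0,"dy": 0,"dz": 0,"rx": 1,"ry": 0,"rz": 0}
    - {"hand": 10,"dx": 0,"dy": 0,"dz": 0,"rx": 2,"ry": 0,"rz": 0}
    - {"hand": 10,"dx": 0,"dy": 0,"dz": 0,"rx": 3,"ry": 0,"rz": 0}
    - {"hand": 10,"dx": 0,"dy": 0,"dz": 0,"rx": 4,"ry": 0,"rz": 0}
    - {"hand": 10,"dx": 0,"dy": 0,"dz": 0,"rx": 5,"ry": 0,"rz": 0}
    - {"hand": 10,"dx": 0,"dy": 0,"dz": 0,"rx": 6,"ry": 0,"rz": 0}

```text
time: 8.35
tool_pos: [0.5088, 0.1905, 0.1644]
tool_rot: [0.674, 0.212, -0.674, 0.215]
force: [2.5, 0.5, -1.5]
opening: 0.0154
```

```bash
python3 st.py
```

```text
t 8.35 pos [0.5088 0.1905 0.1644] F [ 2.47  0.48 -1.46] M [ 0.02 -0.48  0.26] yaw 35.14 tilt x [ 0.0021 -0.0042 -1.    ]
tip mid [0.5089 0.1903 0.1172] below face mm 9.83
err spanner-ring (tool y,z mm) [ 0.05 -0.06] radius fields
```

Call:
move_arm:
  rows:
    - {"hand": 10,"dx": 0,"dy": 0,"dz": 0,"rx": 2,"ry": 0,"rz": 0}
    - {"hand": 10,"dx": 0,"dy": 0,"dz": 0,"rx": 4,"ry": 0,"rz": 0}
    - {"hand": 10,"dx": 0,"dy": 0,"dz": 0,"rx": 6,"ry": 0,"rz": 0}
    - {"hand": 10,"dx": 0,"dy": 0,"dz": 0,"rx": 8,"ry": 0,"rz": 0}
    - {"hand": 10,"dx": 0,"dy": 0,"dz": 0,"rx": 10,"ry": 0,"rz": 0}
    - {"hand": 10,"dx": 0,"dy": 0,"dz": 0,"rx": 12,"ry": 0,"rz": 0}
    - {"hand": 10,"dx": 0,"dy": 0,"dz": 0,"rx": 14,"ry": 0,"rz": 0}
    - {"hand": 10,"dx": 0,"dy": 0,"dz": 0,"rx": 16,"ry": 0,"rz": 0}

```text
time: 9.15
tool_pos: [0.5088, 0.1905, 0.1644]
tool_rot: [0.698, 0.115, -0.697, 0.118]
force: [2.5, 0.6, -1.4]
opening: 0.0158
```

```bash
python3 st.py; python3 sv.py w11;  python3 -c "
import cv2
im=cv2.imread('pics/w11.png');cv2.imwrite('pics/w11c.png',cv2.resize(im[130:300,190:390],(800,600)))"
```

```text
t 9.15 pos [0.5088 0.1905 0.1644] F [ 2.48  0.6  -1.41] M [ 0.08 -0.37  0.19] yaw 19.02 tilt x [ 0.0023 -0.0042 -1.    ]
tip mid [0.5089 0.1903 0.1172] below face mm 9.8
err spanner-ring (tool y,z mm) [-0.17  0.12] radius fields
9.15 [0.5088 0.1905 0.1644] [ 2.48  0.6  -1.41] 0.015769595299596983
[[ 0.002  0.326 -0.945]
 [-0.004 -0.945 -0.326]
 [-1.     0.005 -0.001]]
```

View pics/w11.png

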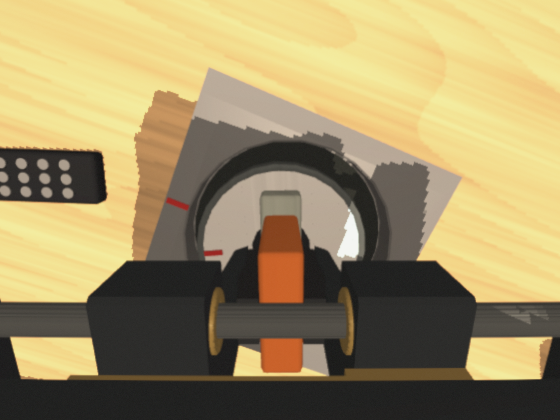

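The ring turns with the spanner: the ring's red mark at (213,253) is closing on the cube's mark at (178,204). About 22° remain.

Call:
move_arm:
  rows:
    - {"hand": 10,"dx": 0,"dy": 0,"dz": 0,"rx": 2,"ry": 0,"rz": 0}
    - {"hand": 10,"dx": 0,"dy": 0,"dz": 0,"rx": 4,"ry": 0,"rz": 0}
    - {"hand": 10,"dx": 0,"dy": 0,"dz": 0,"rx": 6,"ry": 0,"rz": 0}
    - {"hand": 10,"dx": 0,"dy": 0,"dz": 0,"rx": 8,"ry": 0,"rz": 0}
    - {"hand": 10,"dx": 0,"dy": 0,"dz": 0,"rx": 10,"ry": 0,"rz": 0}
    - {"hand": 10,"dx": 0,"dy": 0,"dz": 0,"rx": 12,"ry": 0,"rz": 0}
    - {"hand": 10,"dx": 0,"dy": 0,"dz": 0,"rx": 14,"ry": 0,"rz": 0}
    - {"hand": 10,"dx": 0,"dy": 0,"dz": 0,"rx": 16,"ry": 0,"rz": 0}

```text
time: 10.0
tool_pos: [0.5088, 0.1906, 0.1644]
tool_rot: [0.708, 0.016, -0.706, 0.019]
force: [1.5, 1.6, -1.5]
opening: 0.0158
```

```bash
python3 st.py
```

```text
t 10.0 pos [0.5088 0.1906 0.1644] F [ 1.54  1.55 -1.51] M [ 0.06 -0.25  0.28] yaw 2.86 tilt x [ 0.0022 -0.0041 -1.    ]
tip mid [0.5089 0.1904 0.1172] below face mm 9.82
err spanner-ring (tool y,z mm) [-0.33  0.4 ] radius fields
```

Call:
move_arm:
  rows:
    - {"hand": 10,"dx": 0,"dy": 0,"dz": 0,"rx": 1,"ry": 0,"rz": 0}
    - {"hand": 10,"dx": 0,"dy": 0,"dz": 0,"rx": 2,"ry": 0,"rz": 0}
    - {"hand": 10,"dx": 0,"dy": 0,"dz": 0,"rx": 3,"ry": 0,"rz": 0}
    - {"hand": 10,"dx": 0,"dy": 0,"dz": 0,"rx": 4,"ry": 0,"rz": 0}
    - {"hand": 10,"dx": 0,"dy": 0,"dz": 0,"rx": 4,"ry": 0,"rz": 0}

```text
time: 10.5
tool_pos: [0.5088, 0.1906, 0.1644]
tool_rot: [0.708, -0.009, -0.706, -0.006]
force: [2.5, 0.9, -0.7]
opening: 0.0159
```

```bash
python3 st.py; python3 sv.py w12
```

```text
t 10.5 pos [0.5088 0.1906 0.1644] F [ 2.53  0.93 -0.72] M [ 0.17 -0.3   0.23] yaw -1.17 tilt x [ 0.0022 -0.0041 -1.    ]
tip mid [0.5089 0.1904 0.1172] below face mm 9.82
err spanner-ring (tool y,z mm) [-0.37  0.48] radius fields
10.5 [0.5088 0.1906 0.1644] [ 2.53  0.93 -0.72] 0.01592034187467183
[[ 0.002 -0.02  -1.   ]
 [-0.004 -1.     0.02 ]
 [-1.     0.004 -0.002]]
```

View pics/w12.png

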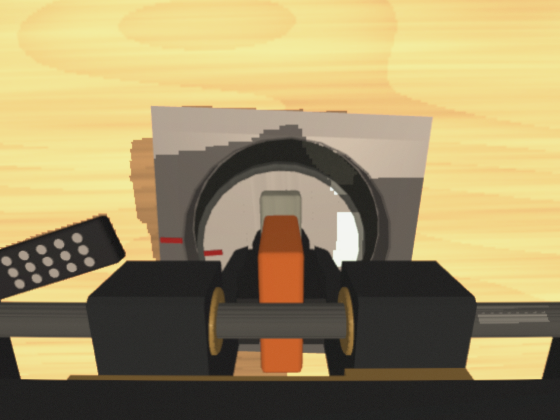

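Call:
move_arm:
  rows:
    - {"hand": 10,"dx": 0,"dy": 0,"dz": 0,"rx": 0.7,"ry": 0,"rz": 0}
    - {"hand": 10,"dx": 0,"dy": 0,"dz": 0,"rx": 1.3,"ry": 0,"rz": 0}
    - {"hand": 10,"dx": 0,"dy": 0,"dz": 0,"rx": 2,"ry": 0,"rz": 0}
    - {"hand": 10,"dx": 0,"dy": 0,"dz": 0,"rx": 2,"ry": 0,"rz": 0}

```text
time: 10.95
tool_pos: [0.5088, 0.1906, 0.1644]
tool_rot: [0.708, -0.021, -0.706, -0.018]
force: [1.7, 0.3, -0.8]
opening: 0.0158
```

```bash
python3 st.py
```

```text
t 10.95 pos [0.5088 0.1906 0.1644] F [ 1.74  0.27 -0.77] M [ 0.1  -0.28  0.21] yaw -3.17 tilt x [ 0.0021 -0.0041 -1.    ]
tip mid [0.5089 0.1904 0.1172] below face mm 9.84
err spanner-ring (tool y,z mm) [-0.36  0.52] radius fields
```

Call:
move_arm:
  rows:
    - {"hand": 10,"dx": 0,"dy": 0,"dz": 0,"rx": 0.5,"ry": 0,"rz": 0}
    - {"hand": 10,"dx": 0,"dy": 0,"dz": 0,"rx": 1,"ry": 0,"rz": 0}
    - {"hand": 10,"dx": 0,"dy": 0,"dz": 0,"rx": 1,"ry": 0,"rz": 0}

```text
time: 11.25
tool_pos: [0.5088, 0.1906, 0.1644]
tool_rot: [0.707, -0.027, -0.706, -0.024]
force: [2.0, 0.4, -1.2]
opening: 0.0151
```

```bash
python3 st.py
```

```text
t 11.25 pos [0.5088 0.1906 0.1644] F [ 2.    0.42 -1.16] M [ 0.14 -0.28  0.26] yaw -4.19 tilt x [ 0.0021 -0.0041 -1.    ]
tip mid [0.5089 0.1904 0.1172] below face mm 9.81
err spanner-ring (tool y,z mm) [-0.36  0.55] radius fields
```

Call:
move_arm:
  rows:
    - {"hand": 10,"dx": 0,"dy": 0,"dz": 0,"rx": 0.5,"ry": 0,"rz": 0}
    - {"hand": 10,"dx": 0,"dy": 0,"dz": 0,"rx": 1,"ry": 0,"rz": 0}
    - {"hand": 10,"dx": 0,"dy": 0,"dz": 0,"rx": 1,"ry": 0,"rz": 0}

```text
time: 11.55
tool_pos: [0.5088, 0.1906, 0.1644]
tool_rot: [0.707, -0.034, -0.706, -0.031]
force: [1.3, -0.2, -1.8]
opening: 0.0156
```

```bash
python3 st.py
```

```text
t 11.55 pos [0.5088 0.1906 0.1644] F [ 1.27 -0.16 -1.84] M [ 0.13 -0.27  0.28] yaw -5.21 tilt x [ 0.0022 -0.0041 -1.    ]
tip mid [0.5089 0.1904 0.1172] below face mm 9.81
err spanner-ring (tool y,z mm) [-0.4   0.56] radius fields
```

Call:
move_arm:
  rows:
    - {"hand": 10,"dx": 0,"dy": 0,"dz": 0,"rx": 0.4,"ry": 0,"rz": 0}
    - {"hand": 10,"dx": 0,"dy": 0,"dz": 0,"rx": 0.8,"ry": 0,"rz": 0}
    - {"hand": 10,"dx": 0,"dy": 0,"dz": 0,"rx": 0.8,"ry": 0,"rz": 0}

```text
time: 11.85
tool_pos: [0.5088, 0.1906, 0.1644]
tool_rot: [0.707, -0.039, -0.705, -0.036]
force: [1.5, 0.2, -2.1]
opening: 0.0159
```

```bash
python3 st.py
```

```text
t 11.85 pos [0.5088 0.1906 0.1644] F [ 1.5   0.21 -2.07] M [ 0.18 -0.28  0.29] yaw -6.03 tilt x [ 0.0022 -0.0041 -1.    ]
tip mid [0.5089 0.1904 0.1172] below face mm 9.82
err spanner-ring (tool y,z mm) [-0.39  0.57] radius fields
```

Still no stop. I'll look at the marks.

```bash
python3 sv.py w13; python3 - <<'E'
from hole import *
s,im=load('w13'); cv2.imwrite('pics/w13c.png',cv2.resize(im[90:290,140:340],(600,600),interpolation=cv2.INTER_CUBIC))
E
```

```text
11.85 [0.5088 0.1906 0.1644] [ 1.5   0.21 -2.07] 0.01591650471423793
[[ 0.002 -0.105 -0.994]
 [-0.004 -0.994  0.105]
 [-1.     0.004 -0.003]]
```

View pics/w13c.png

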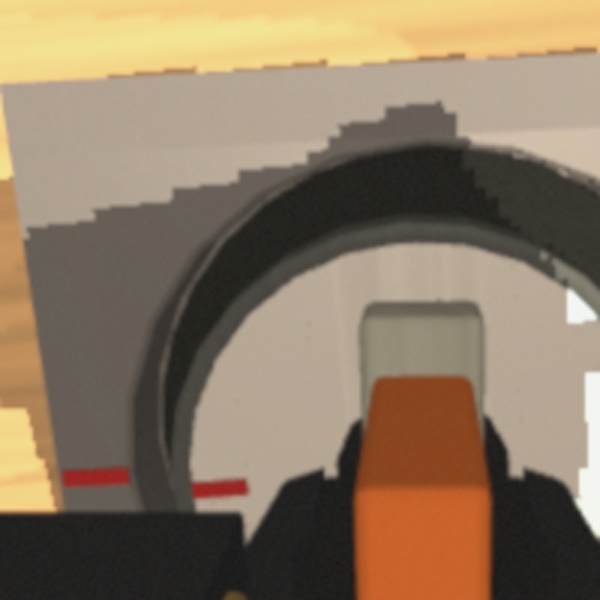

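```bash
python3 - <<'E'
from hole import *
s,_=load('w13'); f=lambda q:(140+q[0]/3,90+q[1]/3)
def ang(a,b,z): 
    p,q=onplane('wrist',f(a),z,s),onplane('wrist',f(b),z,s); print(p.round(4),q.round(4),'dir',np.degrees(np.arctan2(*(p-q)[[1,0]])).round(2)); return p
p=ang((193,491),(247,486),.127)
c=ang((64,479),(129,476),.127)
ang((5,85),(595,52),.125)
m=np.array([.50866,.18932,.127]); d=p-m; print('mark from centre',np.degrees(np.arctan2(d[1],d[0])))
d=c-m; print('cube mark from centre',np.degrees(np.arctan2(d[1],d[0])))
E
```

```text
[0.5095 0.2313 0.127 ] [0.5094 0.2214 0.127 ] dir 89.58
[0.5143 0.2542 0.127 ] [0.5136 0.2424 0.127 ] dir 86.77
[0.5833 0.251  0.125 ] [0.5782 0.1536 0.125 ] dir 86.98
mark from centre 88.84191832932963
cube mark from centre 85.04539834698568
```

The ring's hole line is at about -0.8° and the cube's x at about -3.1°, so roughly 2° remain. The spanner leads because of play in the holes.

Call:
move_arm:
  rows:
    - {"hand": 10,"dx": 0,"dy": 0,"dz": 0,"rx": 0.5,"ry": 0,"rz": 0}
    - {"hand": 10,"dx": 0,"dy": 0,"dz": 0,"rx": 1,"ry": 0,"rz": 0}
    - {"hand": 10,"dx": 0,"dy": 0,"dz": 0,"rx": 1,"ry": 0,"rz": 0}

```text
time: 12.2
tool_pos: [0.5088, 0.1906, 0.1644]
tool_rot: [0.707, -0.045, -0.705, -0.042]
force: [1.5, 0.8, -2.2]
opening: 0.0155
```

```bash
python3 st.py
```

```text
t 12.2 pos [0.5088 0.1906 0.1644] F [ 1.54  0.76 -2.22] M [ 0.08 -0.22  0.24] yaw -7.04 tilt x [ 0.0022 -0.0041 -1.    ]
tip mid [0.5089 0.1904 0.1172] below face mm 9.82
err spanner-ring (tool y,z mm) [-0.4   0.59] radius fields
```

Call:
move_arm:
  rows:
    - {"hand": 10,"dx": 0,"dy": 0,"dz": 0,"rx": 0.4,"ry": 0,"rz": 0}
    - {"hand": 10,"dx": 0,"dy": 0,"dz": 0,"rx": 0.8,"ry": 0,"rz": 0}
    - {"hand": 10,"dx": 0,"dy": 0,"dz": 0,"rx": 0.8,"ry": 0,"rz": 0}

```text
time: 12.5
tool_pos: [0.5088, 0.1906, 0.1644]
tool_rot: [0.706, -0.05, -0.705, -0.047]
force: [1.5, 0.8, -0.8]
opening: 0.0157
```

```bash
python3 st.py
```

```text
t 12.5 pos [0.5088 0.1906 0.1644] F [ 1.49  0.8  -0.8 ] M [ 0.2  -0.27  0.28] yaw -7.85 tilt x [ 0.0023 -0.0041 -1.    ]
tip mid [0.5089 0.1904 0.1172] below face mm 9.79
err spanner-ring (tool y,z mm) [-0.41  0.58] radius fields
```

Call:
move_arm:
  rows:
    - {"hand": 10,"dx": 0,"dy": 0,"dz": 0,"rx": 0.4,"ry": 0,"rz": 0}
    - {"hand": 10,"dx": 0,"dy": 0,"dz": 0,"rx": 0.8,"ry": 0,"rz": 0}
    - {"hand": 10,"dx": 0,"dy": 0,"dz": 0,"rx": 0.8,"ry": 0,"rz": 0}

```text
time: 12.8
tool_pos: [0.5088, 0.1906, 0.1644]
tool_rot: [0.706, -0.055, -0.704, -0.052]
force: [1.5, 0.3, -2.4]
opening: 0.0157
```

```bash
python3 st.py
```

```text
t 12.8 pos [0.5088 0.1906 0.1644] F [ 1.53  0.29 -2.41] M [ 0.09 -0.36  0.46] yaw -8.66 tilt x [ 0.0023 -0.0041 -1.    ]
tip mid [0.509  0.1904 0.1172] below face mm 9.81
err spanner-ring (tool y,z mm) [-0.41  0.58] radius fields
```

Call:
move_arm:
  rows:
    - {"hand": 10,"dx": 0,"dy": 0,"dz": 0,"rx": 0.3,"ry": 0,"rz": 0}
    - {"hand": 10,"dx": 0,"dy": 0,"dz": 0,"rx": 0.6,"ry": 0,"rz": 0}
    - {"hand": 10,"dx": 0,"dy": 0,"dz": 0,"rx": 0.6,"ry": 0,"rz": 0}

```text
time: 13.1
tool_pos: [0.5089, 0.1906, 0.1644]
tool_rot: [0.706, -0.059, -0.704, -0.056]
force: [1.9, 1.6, -2.4]
opening: 0.0154
```

```bash
python3 st.py
```

```text
t 13.1 pos [0.5089 0.1906 0.1644] F [ 1.89  1.59 -2.41] M [ 0.14 -0.31  0.47] yaw -9.27 tilt x [ 0.0024 -0.0042 -1.    ]
tip mid [0.509  0.1904 0.1172] below face mm 9.8
err spanner-ring (tool y,z mm) [-0.38  0.56] radius fields
```

The moment rose from about 0.26 to 0.47 N m and stayed there, which suggests the stop. I'll check the marks.

```bash
python3 sv.py w14; python3 - <<'E'
from hole import *
s,im=load('w14'); cv2.imwrite('pics/w14c.png',cv2.resize(im[90:290,140:340],(600,600),interpolation=cv2.INTER_CUBIC))
E
```

```text
13.1 [0.5089 0.1906 0.1644] [ 1.89  1.59 -2.41] 0.01544255265005058
[[ 0.002 -0.161 -0.987]
 [-0.004 -0.987  0.161]
 [-1.     0.004 -0.003]]
```

View pics/w14c.png

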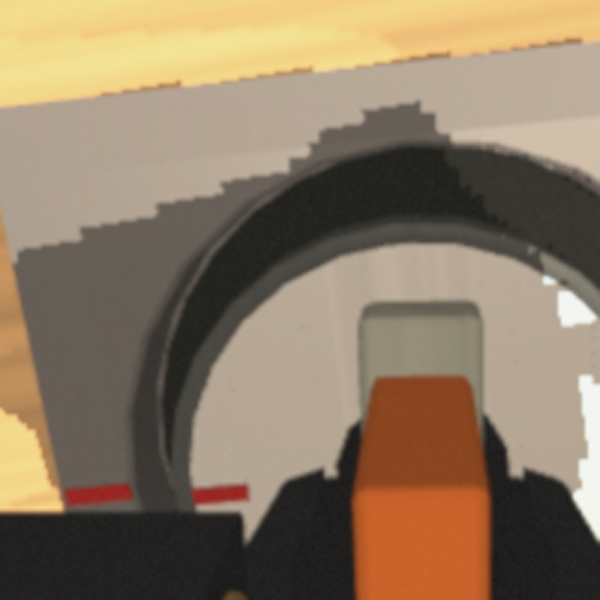

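```bash
python3 - <<'E'
from hole import *
s,_=load('w14'); f=lambda q:(140+q[0]/3,90+q[1]/3)
def ang(a,b,z): 
    p,q=onplane('wrist',f(a),z,s),onplane('wrist',f(b),z,s); print(p.round(4),q.round(4),'dir',np.degrees(np.arctan2(*(p-q)[[1,0]])).round(2)); return p
p=ang((193,497),(248,491),.127)
c=ang((66,497),(131,490),.127)
ang((5,106),(590,41),.125)
m=np.array([.50866,.18932,.127]); d=p-m; print('mark from centre',np.degrees(np.arctan2(d[1],d[0])))
E
```

```text
[0.5108 0.2314 0.127 ] [0.5103 0.2213 0.127 ] dir 87.35
[0.5145 0.2543 0.127 ] [0.5139 0.2423 0.127 ] dir 87.26
[0.5835 0.2476 0.125 ] [0.578  0.1503 0.125 ] dir 86.76
mark from centre 87.11875679203733
```

Call:
move_arm:
  rows:
    - {"hand": 10,"dx": 0,"dy": 0,"dz": 0,"rx": 0.4,"ry": 0,"rz": 0}
    - {"hand": 10,"dx": 0,"dy": 0,"dz": 0,"rx": 0.8,"ry": 0,"rz": 0}
    - {"hand": 10,"dx": 0,"dy": 0,"dz": 0,"rx": 0.8,"ry": 0,"rz": 0}

```text
time: 13.45
tool_pos: [0.5089, 0.1906, 0.1644]
tool_rot: [0.705, -0.063, -0.703, -0.061]
force: [1.9, -0.1, -0.9]
opening: 0.0157
```

```bash
python3 st.py
```

```text
t 13.45 pos [0.5089 0.1906 0.1644] F [ 1.87 -0.13 -0.94] M [ 0.16 -0.39  0.54] yaw -10.07 tilt x [ 0.0025 -0.0042 -1.    ]
tip mid [0.509  0.1904 0.1172] below face mm 9.8
err spanner-ring (tool y,z mm) [-0.41  0.52] radius fields
```

The ring mark is at 87.3° and the cube mark at 87.3°, and the moment climbs to 0.54 N m without further ring motion. The ring is at its stop. I'll back off to unload the prongs before withdrawing.

Call:
move_arm:
  rows:
    - {"hand": 10,"dx": 0,"dy": 0,"dz": 0,"rx": -1,"ry": 0,"rz": 0}
    - {"hand": 10,"dx": 0,"dy": 0,"dz": 0,"rx": -2,"ry": 0,"rz": 0}
    - {"hand": 10,"dx": 0,"dy": 0,"dz": 0,"rx": -3,"ry": 0,"rz": 0}
    - {"hand": 10,"dx": 0,"dy": 0,"dz": 0,"rx": -3.5,"ry": 0,"rz": 0}
    - {"hand": 10,"dx": 0,"dy": 0,"dz": 0,"rx": -3.5,"ry": 0,"rz": 0}

```text
time: 13.95
tool_pos: [0.5089, 0.1905, 0.1644]
tool_rot: [0.707, -0.042, -0.705, -0.039]
force: [2.0, 0.4, -1.0]
opening: 0.0159
```

```bash
python3 st.py
```

```text
t 13.95 pos [0.5089 0.1905 0.1644] F [ 2.02  0.38 -1.03] M [ 0.09 -0.26  0.07] yaw -6.57 tilt x [ 0.0024 -0.0041 -1.    ]
tip mid [0.509  0.1904 0.1172] below face mm 9.8
err spanner-ring (tool y,z mm) [-0.36  0.5 ] radius fields
```

Call:
move_arm:
  rows:
    - {"hand": 10,"dx": 0,"dy": 0,"dz": -0.3,"rx": -1,"ry": 0,"rz": 0}
    - {"hand": 10,"dx": 0,"dy": 0,"dz": -0.5,"rx": -1.5,"ry": 0,"rz": 0}
    - {"hand": 10,"dx": 0,"dy": 0,"dz": -0.5,"rx": -1.5,"ry": 0,"rz": 0}

```text
time: 14.25
tool_pos: [0.5092, 0.1905, 0.1643]
tool_rot: [0.707, -0.033, -0.706, -0.03]
force: [-0.1, 0.4, -1.9]
opening: 0.0155
```

```bash
python3 st.py
```

```text
t 14.25 pos [0.5092 0.1905 0.1643] F [-0.12  0.36 -1.92] M [ 0.07  0.04 -0.04] yaw -5.06 tilt x [ 0.0016 -0.0042 -1.    ]
tip mid [0.5093 0.1903 0.1171] below face mm 9.93
err spanner-ring (tool y,z mm) [-0.28  0.21] radius fields
```

The prongs are free: side force and moment are both about zero. Withdrawing straight up, then moving back so I can view the ring.

Call:
move_arm:
  rows:
    - {"hand": 10,"dx": -3,"dy": 0,"dz": 0,"rx": 0,"ry": 0,"rz": 0}
    - {"hand": 10,"dx": -7,"dy": 0,"dz": 0,"rx": 0,"ry": 0,"rz": 0}
    - {"hand": 10,"dx": -12,"dy": 0,"dz": 0,"rx": 0,"ry": 0,"rz": 0}
    - {"hand": 10,"dx": -20,"dy": 0,"dz": 0,"rx": 0,"ry": 0,"rz": 0}
    - {"hand": 10,"dx": -50,"dy": 0,"dz": 10,"rx": 0,"ry": 0,"rz": 0}
    - {"hand": 10,"dx": -85,"dy": 0,"dz": 50,"rx": 0,"ry": 0,"rz": 0}
    - {"hand": 10,"dx": -115,"dy": 0,"dz": 75,"rx": 0,"ry": 0,"rz": 0}
    - {"hand": 10,"dx": -115,"dy": 0,"dz": 75,"rx": 0,"ry": 0,"rz": 0}

```text
time: 15.05
tool_pos: [0.4333, 0.1983, 0.2841]
tool_rot: [0.71, -0.031, -0.703, -0.03]
force: [0.2, 0.4, -1.7]
opening: 0.0157
```

```bash
python3 sv.py w15
```

```text
15.05 [0.4333 0.1983 0.2841] [ 0.17  0.36 -1.74] 0.01568093729230011
[[ 0.01  -0.087 -0.996]
 [-0.003 -0.996  0.087]
 [-1.     0.002 -0.01 ]]
```

View pics/w15.png

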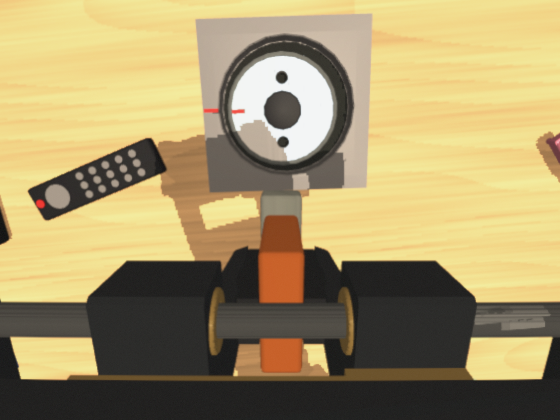

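```bash
python3 - <<'E'
from hole import *
s,im=load('w15'); cv2.imwrite('pics/w15c.png',cv2.resize(im[10:200,190:380],(760,760),interpolation=cv2.INTER_CUBIC)[:600])
g=im[20:190,200:370].mean(2)
h=[]
for (x,y) in [(282,77),(283,142)]:
    p=im[y-9:y+10,x-9:x+10].mean(2); m=(p<100).astype(np.uint8); k,l,st,ce=cv2.connectedComponentsWithStats(m); i=l[9,9]; print(st[i],ce[i]); h.append(ce[i]+[x-9,y-9])
P=[onplane('wrist',q,.127,s) for q in h]; d=P[0]-P[1]; print(np.linalg.norm(d),'hole yaw',np.degrees(np.arctan2(d[1],d[0])))
hs=cv2.cvtColor(im,cv2.COLOR_BGR2HSV); m=cv2.inRange(hs[:,:],(0,130,100),(4,255,255))|cv2.inRange(hs,(174,130,100),(180,255,255)); k,l,st,ce=cv2.connectedComponentsWithStats(m)
for i in range(1,k):
    if st[i,4]>8 and 190<ce[i][0]<260: print('red',st[i],ce[i],onplane('wrist',ce[i],.127,s).round(4))
C=[onplane('wrist',q,.125,s) for q in [(196,19),(372,14),(366,188),(209,192)]]
for a,b in((3,0),(2,1)): d=C[b]-C[a]; print('side',np.linalg.norm(d).round(4),np.degrees(np.arctan2(d[1],d[0])))
d=C[0]-C[1]; print(np.linalg.norm(d),np.degrees(np.arctan2(d[1],d[0]))-90)
E
```

```text
[ 3  4 11 11 96] [8.19791667 8.85416667]
[ 4  4 10 10 85] [8.62352941 8.62352941]
0.051836125814100395 hole yaw -3.6229964177624328
red [204 109  15   4  55] [210.89090909 110.41818182] [0.5134 0.2486 0.127 ]
red [232 110  12   3  35] [237.65714286 111.02857143] [0.5109 0.2265 0.127 ]
side 0.1393 -3.7906408522808346
side 0.1394 -3.334676692099211
0.13874585669090858 -3.476095224710278
```

View pics/w15c.png

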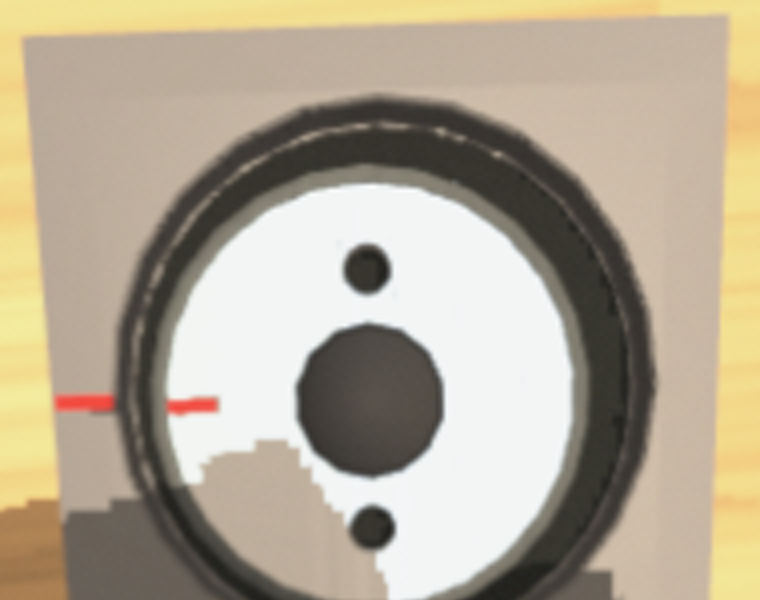

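The free ring confirms it: the hole line is at -3.6° and the cube yaw at -3.5°, so q ≈ 1.0. Returning to above the stand.

Call:
move_arm:
  rows:
    - {"hand": 10,"dx": 0,"dy": 45,"dz": -10,"rx": -1,"ry": 0,"rz": 0}
    - {"hand": 10,"dx": 0,"dy": 92,"dz": -20,"rx": -2,"ry": 0,"rz": 0}
    - {"hand": 10,"dx": 0,"dy": 140,"dz": -30,"rx": -3,"ry": 0,"rz": 0}
    - {"hand": 10,"dx": 0,"dy": 188,"dz": -40,"rx": -4,"ry": 0,"rz": 0}
    - {"hand": 10,"dx": 0,"dy": 236,"dz": -50,"rx": -5,"ry": 0,"rz": 0}
    - {"hand": 10,"dx": 0,"dy": 284,"dz": -60,"rx": -6,"ry": 0,"rz": 0}
    - {"hand": 10,"dx": 0,"dy": 332,"dz": -71,"rx": -6,"ry": 0,"rz": 0}
    - {"hand": 10,"dx": 0,"dy": 380,"dz": -81,"rx": -6,"ry": 0,"rz": 0}

```text
time: 15.9
tool_pos: [0.4816, -0.1903, 0.282]
tool_rot: [0.709, 0.005, -0.705, 0.007]
force: [0.6, 1.0, -0.2]
opening: 0.0156
```

```bash
cat > stand.py <<'E'
from hole import *
s=r.get_state(); Rm=R.from_quat(s['tool_rot']).as_matrix()
d=Rm.T@(np.array([.4881,-.2457,.0572])-s['tool_pos'])*1e3
# desired orientation: x down, yaw 1.0
z=-np.array([np.cos(np.radians(1.)),np.sin(np.radians(1.)),0]);x=np.array([0,0,-1.]);D=np.stack([x,np.cross(z,x),z],1)
print('t',round(s['time'],2),'pos',s['tool_pos'].round(4),'to go tool mm',d.round(1),'rot deg',np.degrees(R.from_matrix(Rm.T@D).as_rotvec()).round(2),'F',s['force'].round(2))
E
python3 stand.py
```

```text
t 15.9 pos [ 0.4816 -0.1903  0.282 ] to go tool mm [225.   54.9  -4.5] rot deg [-0.05 -0.29 -0.13] F [ 0.65  1.   -0.15]
```

Call:
move_arm:
  rows:
    - {"hand": 10,"dx": 0,"dy": 30,"dz": -4,"rx": 0,"ry": -0.3,"rz": -0.1}
    - {"hand": 10,"dx": 20,"dy": 54.9,"dz": -5.5,"rx": 0,"ry": -0.3,"rz": -0.1}
    - {"hand": 10,"dx": 60,"dy": 54.9,"dz": -5.3,"rx": 0,"ry": -0.3,"rz": -0.1}
    - {"hand": 10,"dx": 80,"dy": 54.9,"dz": -5.3,"rx": 0,"ry": -0.3,"rz": -0.1}
    - {"hand": 10,"dx": 80,"dy": 54.9,"dz": -5.3,"rx": 0,"ry": -0.3,"rz": -0.1}
    - {"hand": 10,"dx": 80,"dy": 54.9,"dz": -5.3,"rx": 0,"ry": -0.3,"rz": -0.1}

```text
time: 16.5
tool_pos: [0.4884, -0.2458, 0.2023]
tool_rot: [-0.707, -0.006, 0.707, -0.006]
force: [0.0, 0.2, -0.1]
opening: 0.0157
```

```bash
python3 stand.py; python3 sv.py w16
```

```text
t 16.5 pos [ 0.4884 -0.2458  0.2023] to go tool mm [ 1.451e+02 -1.000e-01  3.000e-01] rot deg [-0.06  0.02 -0.03] F [ 0.01  0.24 -0.12]
16.5 [ 0.4884 -0.2458  0.2023] [ 0.01  0.24 -0.12] 0.015654500479790518
[[-0.     0.016 -1.   ]
 [-0.    -1.    -0.016]
 [-1.     0.     0.   ]]
```

View pics/w16.png

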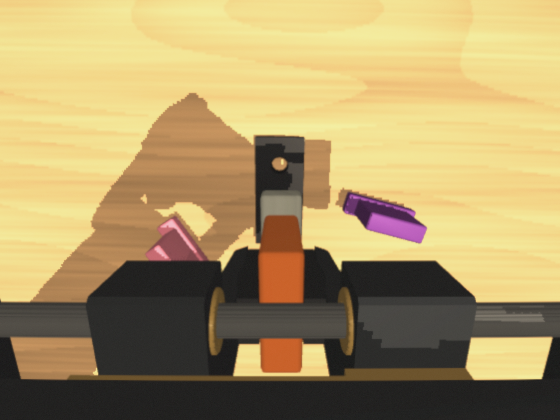

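```bash
python3 - <<'E'
from hole import *
s,_=load('w16'); print('hole tool',totool(onplane('wrist',(279.5,163),.022,s),s).round(1),'expected prong (0.7,-25.3)')
E
```

```text
hole tool [180.3  -0.4 -27. ] expected prong (0.7,-25.3)
```

Call:
move_arm:
  rows:
    - {"hand": 10,"dx": 30,"dy": -0.1,"dz": 0.3,"rx": 0,"ry": 0,"rz": 0}
    - {"hand": 10,"dx": 70,"dy": -0.1,"dz": 0.3,"rx": 0,"ry": 0,"rz": 0}
    - {"hand": 10,"dx": 100,"dy": -0.1,"dz": 0.3,"rx": 0,"ry": 0,"rz": 0}
    - {"hand": 10,"dx": 120,"dy": -0.1,"dz": 0.3,"rx": 0,"ry": 0,"rz": 0}
    - {"hand": 10,"dx": 125,"dy": -0.1,"dz": 0.3,"rx": 0,"ry": 0,"rz": 0}
    - {"hand": 10,"dx": 125,"dy": -0.1,"dz": 0.3,"rx": 0,"ry": 0,"rz": 0}

```text
time: 17.15
tool_pos: [0.489, -0.2462, 0.0789]
tool_rot: [0.708, 0.005, -0.706, 0.007]
force: [0.2, 0.1, -0.4]
opening: 0.0158
```

```bash
python3 stand.py
```

```text
t 17.15 pos [ 0.489  -0.2462  0.0789] to go tool mm [21.7 -0.6  0.9] rot deg [-0.04 -0.11 -0.13] F [ 0.21  0.07 -0.36]
```

The hole sits within about 2 mm of the prong, inside the 3.5 mm clearance. I'll nudge halfway towards it and lower.

Call:
move_arm:
  rows:
    - {"hand": 10,"dx": 4,"dy": -1,"dz": 0,"rx": 0,"ry": -0.1,"rz": -0.1}
    - {"hand": 10,"dx": 8,"dy": -1,"dz": 0,"rx": 0,"ry": -0.1,"rz": -0.1}
    - {"hand": 10,"dx": 12,"dy": -1,"dz": 0,"rx": 0,"ry": -0.1,"rz": -0.1}
    - {"hand": 10,"dx": 16,"dy": -1,"dz": 0,"rx": 0,"ry": -0.1,"rz": -0.1}
    - {"hand": 10,"dx": 18.5,"dy": -1,"dz": 0,"rx": 0,"ry": -0.1,"rz": -0.1}
    - {"hand": 10,"dx": 18.5,"dy": -1,"dz": 0,"rx": 0,"ry": -0.1,"rz": -0.1}

```text
time: 17.75
tool_pos: [0.4889, -0.2452, 0.06]
tool_rot: [-0.707, -0.006, 0.707, -0.006]
force: [-1.0, 0.8, -1.2]
opening: 0.0156
```

```bash
python3 stand.py
```

```text
t 17.75 pos [ 0.4889 -0.2452  0.06  ] to go tool mm [2.8 0.5 0.8] rot deg [-0.05  0.02 -0.01] F [-0.98  0.83 -1.18]
```

Call:
move_arm:
  rows:
    - {"hand": 10,"dx": 1.5,"dy": 0,"dz": 0,"rx": 0,"ry": 0,"rz": 0}
    - {"hand": 10,"dx": 3,"dy": 0,"dz": 0,"rx": 0,"ry": 0,"rz": 0}
    - {"hand": 10,"dx": 3,"dy": 0,"dz": 0,"rx": 0,"ry": 0,"rz": 0}

```text
time: 18.05
tool_pos: [0.489, -0.2452, 0.0572]
tool_rot: [-0.707, -0.006, 0.707, -0.006]
force: [-1.0, 1.4, 1.9]
opening: 0.0154
```

```bash
python3 stand.py
```

```text
t 18.05 pos [ 0.489  -0.2452  0.0572] to go tool mm [0.  0.4 0.9] rot deg [-0.04  0.01 -0.02] F [-0.97  1.35  1.86]
```

Seated: the force turned to +1.9 N at the original height of 0.0572. I'll open the jaws and retreat.

Call:
move_arm:
  rows:
    - {"hand": 24,"dx": 0,"dy": 0,"dz": 0,"rx": 0,"ry": 0,"rz": 0}
    - {"hand": 40,"dx": 0,"dy": 0,"dz": 0,"rx": 0,"ry": 0,"rz": 0}
    - {"hand": 40,"dx": 0,"dy": 0,"dz": 0,"rx": 0,"ry": 0,"rz": 0}
    - {"hand": 40,"dx": -10,"dy": 0,"dz": 0,"rx": 0,"ry": 0,"rz": 0}
    - {"hand": 40,"dx": -40,"dy": 0,"dz": 0,"rx": 0,"ry": 0,"rz": 0}
    - {"hand": 40,"dx": -80,"dy": 0,"dz": 0,"rx": 0,"ry": 0,"rz": 0}
    - {"hand": 40,"dx": -120,"dy": 0,"dz": 0,"rx": 0,"ry": 0,"rz": 0}
    - {"hand": 40,"dx": -146,"dy": 0,"dz": 0,"rx": 0,"ry": 0,"rz": 0}

```text
time: 18.85
tool_pos: [0.4894, -0.2454, 0.207]
tool_rot: [0.708, 0.005, -0.706, 0.007]
force: [0.8, -0.4, -0.4]
opening: 0.0397
```

```bash
python3 sv.py w17; python3 - <<'E'
from hole import *
snap('scene','scene1'); snap('top','top1')
s,im=load('w17'); cv2.imwrite('pics/w17c.png',cv2.resize(im[130:255,215:340],(600,600),interpolation=cv2.INTER_CUBIC))
a=cv2.imread('pics/scene0.png');b=cv2.imread('pics/scene1.png')
c=np.hstack([cv2.resize(x[230:330,140:220],(400,500),interpolation=cv2.INTER_CUBIC) for x in (a,b)]); cv2.imwrite('pics/cmp.png',c)
E
```

```text
18.85 [ 0.4894 -0.2454  0.207 ] [ 0.79 -0.45 -0.39] 0.03974593359014588
[[ 0.003  0.017 -1.   ]
 [-0.003 -1.    -0.017]
 [-1.     0.003 -0.003]]
```

View pics/w17c.png

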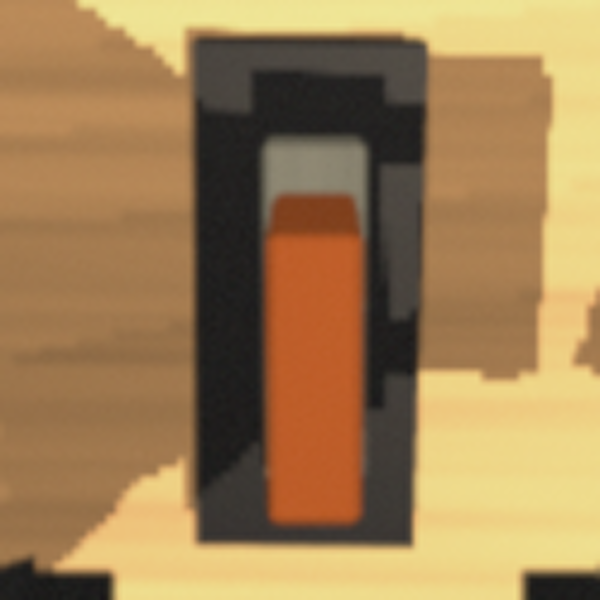

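View pics/cmp.png

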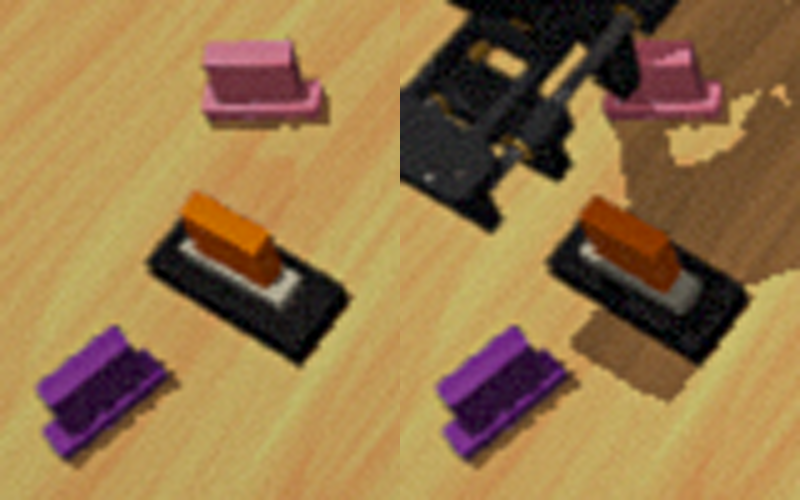

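View pics/top1.png

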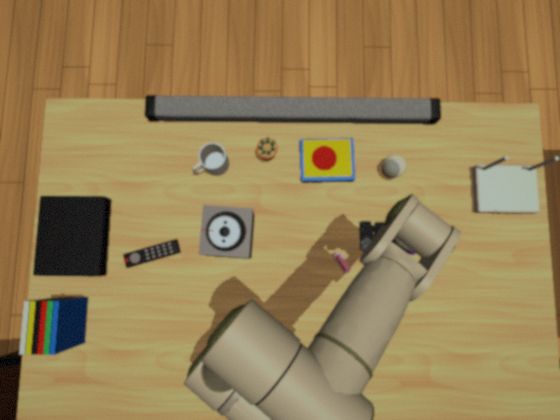

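The spanner stands upright in its stand as at the start. The look-alikes and the rest of the shelf show no visible change, and the arm is clear. Handing in.

```bash
python3 -c "
from h import *
print(r.close_job())"
```

```text
the job is handed in; nothing more can be done
None
```

The lock ring is up against its stop, and the orange spanner is back in its stand, upright and fully home. The job was handed in at about 19 s of the 64 s allowed.

- **Prongs in the holes:** they went 10 mm below the face with no axial load, before any turning.
- **Turning:** I turned the ring clockwise gently, against about 0.26 N m of friction. At the stop the moment rose to about 0.5 N m and the ring moved no further. Sideways force readings stayed under about 3 N.
- **Ring check:** with the spanner withdrawn, the hole line was at -3.6° and the cube's x axis at -3.5°. The ring's red mark lined up with the cube's mark.
- **Spanner check:** it touched down at the height it was lifted from, with +1.9 N of contact. The before and after views match.
- **Other things on the shelf:** none shows any visible change; the arm hid part of the look-alikes in the last overhead view.
- **Disagreements:** the first triangulation of the grip's far corners came out too low because I picked the wrong edge, and I corrected it by eye. My estimate of the stand hole differed by about 2 mm from the original spanner position, inside the 3.5 mm clearance. The spanner also led the ring by a few degrees more than the hole play alone explains, so I took the stop from the marks and the moment, not from the hand angle.

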